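# Empty the lathe's catch tray

### The arm

A 7-joint arm with a two-finger parallel gripper is mounted at the origin on the work surface. World frame = base frame: x ahead of the robot, y to its left, z up, the work surface at z = 0. Lengths are in m, angles in rad, forces in N, time in s.
With the tool pointing down it reaches from about 0.4 to 0.85 m from the base axis. Payload 10.4 kg.
Tool frame: the origin (TCP) lies between the finger pads; the fingertips stand tip_extent ahead of it and the grasp point (between the pads) lies 2 mm behind it (tip_extent is the distance from the TCP to the fingertips, in m); z points along the fingers, y is the direction in which the jaws open and shut (so a half turn about z gives the same grasp; the last joint's range is limited). The gripper opens to 87 mm and grips with 3 to 60 N. Pads are 19 mm wide; open, the fingers measure 117 mm over their backs; the gripper's body (75 mm by 190 mm) begins 51 mm behind the grasp point.
Start: joints at [1.089, 0.332, -0.065, 1.46, 0.022, 1.35, -0.088], TCP at [0.277, -0.56, 0.24] pointing down, gripper open.
Joint ranges: [-2.6, 2.6], [-0.5, 2.12], [-1.47, 1.34], [0.16, 2.42], [-1.27, 4.41], [0.06, 2.06], [-2.6, 2.6]. Speed limits (rad/s): [2.22, 2.22, 2.79, 2.79, 3.14, 3.14, 3.14].

### API

Orientations are given as a unit quaternion [x, y, z, w].
In Python, from bench import read_state, camera, camera_params, close_job, tip_extent gives the robot as it stands. The module is installed in compiled form; this text tells all that it offers.
- The arm moves only by the tool send_rows, never from a script. Its argument "steps" is a list of rows, each a list of 7 numbers: the turn, a rotation vector about the tool's x, y, z in degrees, then the shift along the tool's x, y, z in m, then the gripper's target within -1 to 1 (shut at 1, half-way at 0, fully open at -1). In form: [[ax, ay, az, x, y, z, jaw], ...]. A call has exactly 10 rows; each row shifts and turns the pose as measured when the row begins, along the tool's axes as they then stand; what a row does not reach is not made up. A row lasts 1/10 s, in which the tool goes at most 50 mm and 8.59 degrees, less where a joint would pass 70% of its speed; a pose out of reach is approached as far as the arm can. A call with a gripper value outside its range is refused whole. The fingers move at their own pace and stop on an object; "force" is the grip in N (left out, the last holds). Time passes only in rows, so rows that do not move let the fingers close, or fill a call up. It gives the time, the measured TCP pose, the force and the opening at its end, in the units of the state.
- read_state(): the state, without advancing time (a new reading comes with each control period).
- camera(name): name is "scene" or "top" or "wrist"; returns (picture, depth): 400x640x3 uint8, blue, green, red; 400x640 float32, m along the optical axis (not along the pixel's ray), 0 where there is no reading.
- camera_params(name): a dict with "camera_matrix" (3x3 intrinsics, pixels), "dist" ([k1, k2, p1, p2, k3] as OpenCV has them; the pictures are not rectified), "world_from_camera" (4x4, takes a point from camera to world coordinates). Camera axes: x right, y down, z forward; pixel columns grow to the right and rows downward; lengths in m; the calibration is good to about 2 mm. A picture is of the moment at which its call begins: read the wrist's pose just before it. camera_params takes no time and is no camera call; for the wrist camera it gives the pose at the moment of the call.
- close_job(): hands the job in, once; it reports no verdict.
The state is a dict: "time": time; "joint_positions": joint angles; "joint_vel": joint speeds; "joint_torque": joint torques, N m; "ee_pos": TCP position; "eef_rot": TCP orientation; "ft_force": force on the tool from outside, world axes, zero at the start; "torque": the same for the moment, N m; "width": finger opening in m.
Only numpy, scipy, OpenCV 4.12 (cv2) and the standard library are available. Lean on these libraries where they do the work, as an engineer would, in place of code of your own. Each camera call takes 0.05 s, during which the arm holds its last target.

### The job

Pull the lathe's catch tray right out to its stop and empty it: lay every finished fitting (hexagon with a round spigot) on the floor of the grey tote, lying down in a single layer, and put the short plain bar ends into the steel scrap box. Then push the empty tray fully home, and leave the oiler, chuck key and brush where they are.

Things in the scene. Friction and masses are not known exactly. Their poses are not given: they have to be found in the camera images.
- lathe: small bench lathe on a sheet-steel cabinet, fixed. Origin under the cabinet's middle at bench level; x points to the cabinet's back (the tray's front faces -x), y to the worker's left (headstock end). Cabinet 260 mm deep (x -130 to 130), 460 wide, top 87 mm above the bench. The lathe on top is up to 250 mm high and stays behind x = -60; the strip along the front edge is clear
- tray (a joint): travel of the catch tray out of the cabinet front, m: 0 fully home, 0.21 at its stop. It slides along the lathe's -x, takes about 3 N to move and stays where it is left. Starts home or up to 15 mm out
- tray_handle (a point): middle of the tray's handle: a level round bar 10 mm thick, 100 mm long, parallel to the tray's front panel, its centre line 45 mm above the bench and 45 mm in front of the panel, so that a finger fits between. Panel 12 mm thick, 312 mm wide, top 64 mm above the bench. Axes as the lathe's
- tray_floor (a point): centre of the catch tray's inner floor, 18 mm above the bench; it travels with the tray. Axes as the lathe's. Open on top, inside x -103 to 103 mm, y -141 to 141 mm; walls 4 mm thick, top 32 mm above this floor. Home, it is all under the cabinet top; at the stop it is all out in the open
- fitting0: finished brass fitting, 160 g: hexagonal body 24 mm across flats (28 across corners), 32 long, with a round spigot 16 mm thick, 18 long at one end. Origin on its axis at the middle of the hexagon; x runs along the part (hexagon -16 to +16 mm, spigot to +34), z is square to a pair of flats. Starts lying on a flat in the catch tray, origin 12 mm above the tray's floor. May be absent
- fitting1: finished brass fitting, 160 g: hexagonal body 24 mm across flats (28 across corners), 32 long, with a round spigot 16 mm thick, 18 long at one end. Origin on its axis at the middle of the hexagon; x runs along the part (hexagon -16 to +16 mm, spigot to +34), z is square to a pair of flats. Starts lying on a flat in the catch tray, origin 12 mm above the tray's floor. May be absent
- fitting2: finished brass fitting, 160 g: hexagonal body 24 mm across flats (28 across corners), 32 long, with a round spigot 16 mm thick, 18 long at one end. Origin on its axis at the middle of the hexagon; x runs along the part (hexagon -16 to +16 mm, spigot to +34), z is square to a pair of flats. Starts lying on a flat in the catch tray, origin 12 mm above the tray's floor. May be absent
- fitting3: finished brass fitting, 160 g: hexagonal body 24 mm across flats (28 across corners), 32 long, with a round spigot 16 mm thick, 18 long at one end. Origin on its axis at the middle of the hexagon; x runs along the part (hexagon -16 to +16 mm, spigot to +34), z is square to a pair of flats. Starts lying on a flat in the catch tray, origin 12 mm above the tray's floor. May be absent
- stub0: bar end (waste): a plain piece of the same brass hexagon bar, 24 mm across flats (28 across corners), only 22 mm long, no spigot, 90 g. Origin at its centre; x runs along the bar, z is square to a pair of flats. Starts lying on a flat in the catch tray. May be absent
- stub1: bar end (waste): a plain piece of the same brass hexagon bar, 24 mm across flats (28 across corners), only 22 mm long, no spigot, 90 g. Origin at its centre; x runs along the bar, z is square to a pair of flats. Starts lying on a flat in the catch tray. May be absent
- tote: a grey plastic tote, open on top, fixed to the bench: 300 mm (x) by 200 mm (y) outside, 75 mm high, walls 4 mm and floor 4 mm thick, a rim lip up to 4 mm proud outside. Origin: centre of its underside on the bench; z up. For the finished fittings.
- scrap_box: a dark sheet-steel scrap box, open on top, fixed to the bench: 150 mm (x) by 105 mm (y) outside, 60 mm high, walls and floor 3 mm thick. Origin: centre of its underside; z up. For the bar ends.
- oiler: a green oil can, 60 mm in diameter, its body 100 mm high with a thin brass spout to 155 mm; origin centre of its underside. Bystander.
- chuck_key: a steel T-handled chuck key lying on the bench, 100 mm by 80 mm; origin at its underside near the middle. Bystander.
- brush: a bench brush lying on the bench; origin at its underside. Bystander.

How it is judged:
By the outcome, as a careful person would: the job done as asked, in the order asked, and still so for the second after the job is handed in, with the robot touching nothing.
Of fitting0, fitting1, fitting2, fitting3 only 3 to 4 are there at a start; the rules pass over those that are not, and their reading is None.
Of stub0, stub1 only 1 to 2 are there at a start; the rules pass over those that are not, and their reading is None.
At some moment in a run one of fitting0, fitting1, fitting2, fitting3, stub0, stub1 may be knocked a few centimetres aside while the robot is not near it.
Once in a run the grip may slacken for a moment while it holds something.
It also fails if it takes over 210 s, if anything falls off the work surface, if the arm or the gripper's body presses on something with over 40 N, if the wrist force passes 120 N, or if a joint passes its speed limit or range.

## Working session

There is one attempt and no reset: what is moved stays moved. The work goes in short steps, Python scripts to look and compute and a tool call to move; the robot and the scene stay as the last step left them, time stands still between calls to the robot, and variables do not carry over. Pictures are saved under pics/ and viewed, and the job is handed in when it is done.

Besides the shell and the picture viewer there is one more tool, called as name(argument=value, ...) on one line, values as JSON. send_rows: Moves the arm, as the interface text tells. Its arguments: {"type":"object","properties":{"steps":{"type":"array"},"force":{"type":"number"}},"required":["steps"]}

```bash
ls; mkdir -p pics; python3 - <<'E'
from bench import *
import cv2
print(read_state(), tip_extent)
for n in ("scene","top","wrist"):
    p,d=camera(n); cv2.imwrite(f"pics/{n}0.png",p)
    c=camera_params(n); print(n,c)
E
```

```text
pics
{'time': 0.0, 'joint_positions': array([ 1.08941567,  0.33287679, -0.064676  ,  1.46096986,  0.02159974,
        1.34990851, -0.08847256]), 'joint_vel': array([ 0.00088699,  0.00016688, -0.00044854, -0.00043835, -0.00024723,
       -0.00049081,  0.00113343]), 'joint_torque': array([-6.39608788e-04, -6.23268127e+01,  2.39489641e-02, -3.89895058e+01,
       -6.15453394e-02,  3.98133975e-02,  1.74080110e-04]), 'ee_pos': array([ 0.27659839, -0.56003957,  0.23873717]), 'eef_rot': array([ 9.73801955e-01,  2.27396601e-01, -2.04117143e-04, -7.04627668e-04]), 'ft_force': array([0.1442884 , 0.4577869 , 0.09621563]), 'torque': array([ 0.04892816, -0.02342046, -0.0177047 ]), 'width': 0.08694073884623471} 0.017
scene {'camera_matrix': array([[416.98216418,   0.        , 321.08740843],
       [  0.        , 416.98216418, 207.88837784],
       [  0.        ,   0.        ,   1.        ]]), 'dist': array([0.00863547, 0.        , 0.        , 0.        , 0.        ]), 'world_from_camera': array([[-0.25239833, -0.92069196,  0.29769347,  0.26147621],
       [-0.96761978,  0.23931208, -0.0802601 ,  0
[... 479 characters left out ...]
     [-0.99986708, -0.00953957,  0.01322162,  0.09865318],
       [-0.01218607, -0.10146623, -0.99476435,  1.20519344],
       [ 0.        ,  0.        ,  0.        ,  1.        ]])}
wrist {'camera_matrix': array([[353.94355634,   0.        , 315.87223718],
       [  0.        , 353.94355634, 200.71937367],
       [  0.        ,   0.        ,   1.        ]]), 'dist': array([-0.038199,  0.      ,  0.      ,  0.      ,  0.      ]), 'world_from_camera': array([[ 0.44234401, -0.85906066, -0.25757824,  0.34735137],
       [-0.89684487, -0.42403634, -0.12594629, -0.52431154],
       [-0.00102703,  0.28671931, -0.95801408,  0.3839065 ],
       [ 0.        ,  0.        ,  0.        ,  1.        ]])}
```

View pics/scene0.png

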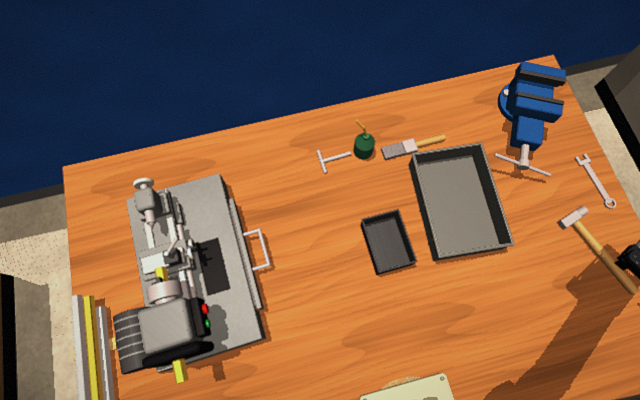

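View pics/top0.png

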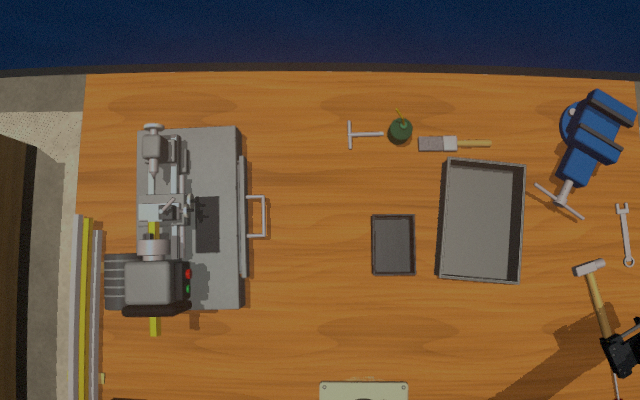

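View pics/wrist0.png

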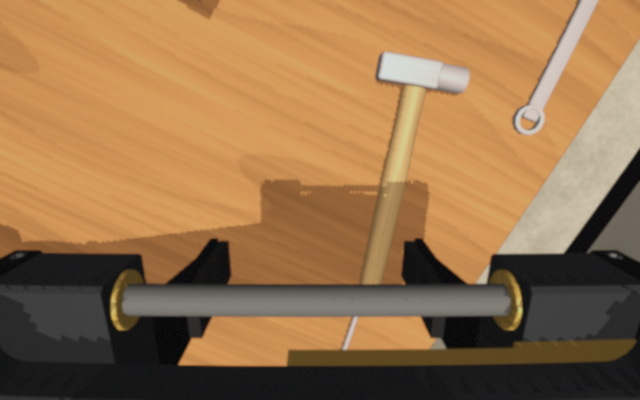

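```bash
cat > h.py <<'E'
import numpy as np, cv2
from bench import *
from scipy.spatial.transform import Rotation as R
def cloud(n,save=None):
    c=camera_params(n); p,d=camera(n)
    if save: cv2.imwrite(save,p)
    K=c["camera_matrix"]; D=c["dist"]
    v,u=np.mgrid[0:400,0:640]
    q=cv2.undistortPoints(np.stack([u.ravel(),v.ravel()],1).astype(np.float64)[:,None],K,D).reshape(400,640,2)
    P=np.dstack([q*d[...,None],d])
    T=c["world_from_camera"]
    W=P@T[:3,:3].T+T[:3,3]; W[d==0]=np.nan
    return p,W
def ortho(p,W,x0,x1,y0,y1,res=0.001,zmin=-1,zmax=2):
    # image: up=+x, right=-y ; highest point wins
    H=int((x1-x0)/res);Wd=int((y1-y0)/res)
    m=np.isfinite(W[...,2])&(W[...,2]>zmin)&(W[...,2]<zmax)
    w=W[m];c=p[m];o=np.argsort(w[:,2]);w=w[o];c=c[o]
    r=((x1-w[:,0])/res).astype(int);k=((y1-w[:,1])/res).astype(int)
    ok=(r>=0)&(r<H)&(k>=0)&(k<Wd)
    im=np.zeros((H,Wd,3),np.uint8);hz=np.full((H,Wd),np.nan)
    im[r[ok],k[ok]]=c[ok];hz[r[ok],k[ok]]=w[ok,2]
    return im,hz
def st():
    s=read_state();Rm=R.from_quat(s["eef_rot"]).as_matrix()
    print("t",round(s["time"],2),"pos",s["ee_pos"].round(4),"xax",Rm[:,0].round(3),"yax",Rm[:,1].round(3),"zax",Rm[:,2].round(3),"F",s["ft_force"].round(1),"w",round(s["width"],4),"q",s["joint_positions"].round(2))
    return s,Rm
E
python3 - <<'E'
from h import *
for n in("top","scene"):
    p,W=cloud(n)
    if n=="top":
        pts=[(265,195),(265,237),(243,158),(243,275),(240,128),(240,305),(139,128),(448,162),(524,163),(518,280),(440,278),(372,215),(413,215),(373,273),(414,275),(400,130),(350,135),(455,143),(480,220),(394,240)]
    else: pts=[(262,232),(269,267),(230,200),(260,308)]
    for u,v in pts: print(n,u,v,W[v,u].round(3))
    for nm,z0,z1,x0,x1,y0,y1 in [("tote",.068,.082,.2,.75,-.45,-.1),("scrap",.053,.065,.2,.75,-.12,.1),("cab",.083,.092,.1,.8,.1,.6),("handle",.03,.056,.3,.65,.15,.32)]:
        m=(W[...,2]>z0)&(W[...,2]<z1)&(W[...,0]>x0)&(W[...,0]<x1)&(W[...,1]>y0)&(W[...,1]<y1)
        a=W[m][:,:2].astype(np.float32)
        print(n,nm,m.sum(),cv2.minAreaRect(a), cv2.boxPoints(cv2.minAreaRect(a)).round(3).tolist())
E
```

```text
top 265 195 [ 0.602  0.266 -0.001]
top 265 237 [0.49  0.263 0.002]
top 243 158 [0.689 0.315 0.069]
top 243 275 [0.393 0.308 0.063]
top 240 128 [ 0.786  0.339 -0.   ]
top 240 305 [0.32  0.312 0.076]
top 139 128 [0.786 0.625 0.001]
top 448 162 [ 0.682 -0.207  0.074]
top 524 163 [ 0.697 -0.44  -0.001]
top 518 280 [ 0.385 -0.381  0.076]
top 440 278 [ 0.386 -0.201 -0.002]
top 372 215 [ 0.547 -0.014  0.063]
top 413 215 [ 0.548 -0.119  0.058]
top 373 273 [ 0.402 -0.017  0.061]
top 414 275 [ 0.394 -0.131  0.002]
top 400 130 [ 0.761 -0.083  0.087]
top 350 135 [0.766 0.039 0.007]
top 455 143 [ 0.745 -0.242  0.021]
top 480 220 [ 0.54  -0.31   0.005]
top 394 240 [ 0.485 -0.078  0.002]
top tote 1428 ((0.536149263381958, -0.2956934869289398), (0.20987668633460999, 0.3092379868030548), 84.75386047363281) [[0.37299999594688416, -0.38600000739097595], [0.6809999942779541, -0.414000004529953], [0.699999988079071, -0.20499999821186066], [0.3919999897480011, -0.1770000010728836]]
top scrap 376 ((0.5732452273368835, -0.06530468910932541), (0.35273513197898865, 0.10579164326190948), 1.4630563259124756) [[
[... 1382 characters left out ...]
-0.12200000137090683], [0.7490000128746033, -0.11599999666213989], [0.7480000257492065, -0.010999999940395355]]
scene cab 9210 ((0.5324760675430298, 0.4524046778678894), (0.46230801939964294, 0.2626257836818695), 2.8584911823272705) [[0.29499998688697815, 0.5720000267028809], [0.30799999833106995, 0.3100000023841858], [0.7699999809265137, 0.3330000042915344], [0.7570000290870667, 0.5950000286102295]]
scene handle 441 ((0.47713738679885864, 0.2866875231266022), (0.3382304906845093, 0.06577353179454803), 0.5218302607536316) [[0.30799999833106995, 0.3179999887943268], [0.30799999833106995, 0.25200000405311584], [0.6470000147819519, 0.2549999952316284], [0.6460000276565552, 0.32100000977516174]]
```

```bash
python3 - <<'E'
from h import *
ims=[]
for n in("top","scene"):
    p,W=cloud(n)
    im,hz=ortho(p,W,.28,.8,.2,.62,.001,.025); ims.append(cv2.resize(im[:,200:],None,fx=1.4,fy=1.1))
    for lo,hi,nm in[(.034,.054,"bar"),(.058,.07,"panel")]:
      for x0 in (.49,.51,.53,.55,.57,.59):
        m=(W[...,2]>lo)&(W[...,2]<hi)&(abs(W[...,0]-x0)<.01)&(W[...,1]>.24)&(W[...,1]<(.285 if nm=="bar" else .335))
        a=W[m]; 
        if len(a): print(n,nm,x0,len(a),a.min(0).round(4),a.max(0).round(4),np.median(a,0).round(4))
cv2.imwrite("pics/o1.png",np.hstack(ims))
E
```

```text
top bar 0.49 45 [0.4885 0.2569 0.0442] [0.499  0.285  0.0534] [0.4937 0.2721 0.0488]
top bar 0.51 32 [0.5014 0.2567 0.0443] [0.5196 0.265  0.054 ] [0.5104 0.2607 0.0499]
top bar 0.53 30 [0.5218 0.2571 0.0425] [0.5399 0.2657 0.0529] [0.5297 0.2622 0.0488]
top bar 0.55 27 [0.54   0.2578 0.044 ] [0.5578 0.266  0.0537] [0.5479 0.2608 0.0487]
top bar 0.57 27 [0.5602 0.2605 0.0435] [0.5785 0.2694 0.0539] [0.5704 0.2634 0.0485]
top bar 0.59 46 [0.5808 0.2608 0.0428] [0.5971 0.2846 0.0531] [0.5911 0.2692 0.0488]
top panel 0.49 38 [0.4802 0.3056 0.0589] [0.4981 0.3177 0.0699] [0.4891 0.3103 0.0643]
top panel 0.51 41 [0.5003 0.3066 0.0586] [0.5182 0.3195 0.0699] [0.508  0.313  0.0637]
top panel 0.53 40 [0.5205 0.3085 0.0602] [0.5383 0.3194 0.0696] [0.5293 0.3142 0.0636]
top panel 0.55 40 [0.5406 0.309  0.0592] [0.5588 0.3205 0.0684] [0.5498 0.3143 0.063 ]
top panel 0.57 40 [0.5607 0.3094 0.06  ] [0.5791 0.3206 0.0688] [0.5701 0.3151 0.0638]
top panel 0.59 40 [0.5814 0.31   0.0587] [0.5998 0.321  0.0699] [0.5904 0.3158 0.0644]
scene bar 0.49 47 [0.4872 0.254  0.0437] [0.4993 0.2844 0.053 ] [0.4
[... 287 characters left out ...]
ar 0.57 26 [0.5614 0.2576 0.0459] [0.58   0.267  0.0533] [0.5699 0.2623 0.0499]
scene bar 0.59 41 [0.5803 0.2581 0.0453] [0.5977 0.2847 0.0528] [0.5899 0.2686 0.0493]
scene panel 0.49 36 [0.48   0.3033 0.0604] [0.4991 0.3158 0.0688] [0.4896 0.3094 0.0637]
scene panel 0.51 36 [0.5    0.3043 0.0599] [0.5195 0.3207 0.0698] [0.5091 0.3104 0.0645]
scene panel 0.53 35 [0.5201 0.3059 0.0585] [0.5399 0.3174 0.0686] [0.5297 0.3107 0.0641]
scene panel 0.55 34 [0.5405 0.3059 0.0594] [0.5594 0.3183 0.0683] [0.5498 0.3121 0.0646]
scene panel 0.57 33 [0.5603 0.3074 0.0585] [0.5799 0.3192 0.0693] [0.5704 0.3122 0.0643]
scene panel 0.59 31 [0.5802 0.3088 0.0606] [0.5998 0.3205 0.0697] [0.5896 0.3147 0.0639]
```

View pics/o1.png

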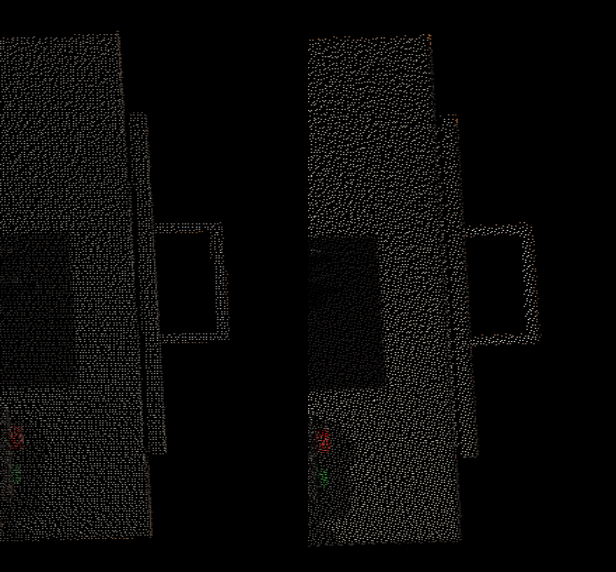

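send_rows(steps=[[0,0,7.8,0.02,-0.03,0,-1],[0,0,7.8,0.02,-0.035,0,-1],[0,0,7.6,0.02,-0.04,0,-1],[0,0,0,0.015,-0.045,0,-1],[0,0,0,0.015,-0.045,0,-1],[0,0,0,0.015,-0.045,0,-1],[0,0,0,0.015,-0.045,0,-1],[0,0,0,0.015,-0.045,0,-1],[0,0,0,0.015,-0.045,0,-1],[0,0,0,0.015,-0.045,0,-1]])

```text
time: 1.35
ee_pos: [0.3958, -0.1133, 0.2379]
eef_rot: [1.0, 0.013, 0.0, 0.002]
ft_force: [1.6, -0.0, 0.3]
width: 0.0866
```

```bash
python3 -c "
from h import *
st()"
```

```text
t 1.35 pos [ 0.3958 -0.1133  0.2379] xax [1.    0.026 0.   ] yax [ 0.026 -1.     0.004] zax [ 0.    -0.004 -1.   ] F [ 1.6 -0.   0.3] w 0.0866 q [ 0.65 -0.13 -0.44  1.96 -0.05  1.3  -1.32]
```

send_rows(steps=[[0,0,-0.8,0.017,-0.045,0,-1],[0,0,-0.8,0.017,-0.045,0,-1],[0,0,0,0.017,-0.045,0,-1],[0,0,0,0.017,-0.045,0,-1],[0,0,0,0.017,-0.045,0,-1],[0,0,0,0.017,-0.045,0.01,-1],[0,0,0,0.017,-0.045,0.02,-1],[0,0,0,0.01,-0.03,0.02,-1],[0,0,0,0.005,-0.015,0.01,-1],[0,0,0,0,0,0,-1]])

```text
time: 2.35
ee_pos: [0.5136, 0.2707, 0.1784]
eef_rot: [1.0, 0.029, 0.004, 0.001]
ft_force: [-1.1, -0.8, 1.4]
width: 0.087
```

```bash
python3 -c "
from h import *
st()"
```

```text
t 2.35 pos [0.5136 0.2707 0.1784] xax [0.998 0.059 0.009] yax [ 0.059 -0.998  0.002] zax [ 0.009 -0.002 -1.   ] F [-1.1 -0.8  1.4] w 0.087 q [ 0.09  0.38 -0.81  1.64  0.3   1.24 -2.29]
```

send_rows(steps=[[0,0,-8.5,0,0,0,-1],[0,0,-8.5,0,0,0,-1],[0,0,-8.5,0,0,0,-1],[0,0,-8.5,0,0,0,-1],[0,0,-8.5,0,0,0,-1],[0,0,-8.5,0,0,0,-1],[0,0,-8.5,0,0,0,-1],[0,0,-8.5,0,0,0,-1],[0,0,-8.5,0,0,0,-1],[0,0,-8.5,0,0,0,-1]])

```text
time: 3.35
ee_pos: [0.5159, 0.2602, 0.1836]
eef_rot: [0.711, 0.703, 0.002, 0.008]
ft_force: [-0.0, 0.0, -0.2]
width: 0.087
```

send_rows(steps=[[0,0,-8.5,0,0,0,-1],[0,0,-8.5,0,0,0,-1],[0,0,-8.5,0,0,0,-1],[0,0,-8.5,0,0,0,-1],[0,0,-8.5,0,0,0,-1],[0,0,-8.5,0,0,0,-1],[0,0,-8.5,0,0,0,-1],[0,0,-8.5,0,0,0,-1],[0,0,-8.5,0,0,0,-1],[0,0,-8.5,0,0,0,-1]])

```text
time: 4.35
ee_pos: [0.5196, 0.2458, 0.1889]
eef_rot: [0.041, 0.999, -0.011, 0.012]
ft_force: [-0.1, -0.2, 0.1]
width: 0.0871
```

```bash
python3 -c "
from h import *
st()"
```

```text
t 4.35 pos [0.5196 0.2458 0.1889] xax [-0.996  0.081 -0.024] yax [ 0.082  0.996 -0.021] zax [ 0.022 -0.023 -0.999] F [-0.1 -0.2  0.1] w 0.0871 q [ 0.46  0.64 -1.37  1.63  0.67  1.41  0.5 ]
```

send_rows(steps=[[0,0,8.5,0,0,0,1],[0,0,8.5,0,0,0,1],[0,0,8.5,0,0,0,1],[0,0,8.5,0,0,0,1],[0,0,8.5,0,0,0,1],[0,0,8.5,0,0,0,1],[0,0,8.5,0,0,0,1],[0,0,8.5,0,0,0,1],[0,0,8.5,0,0,0,1],[0,0,5.7,0,0,0,1]])

```text
time: 5.35
ee_pos: [0.5226, 0.2316, 0.1934]
eef_rot: [0.693, 0.72, -0.003, 0.022]
ft_force: [-0.1, -0.3, 0.2]
width: 0.0149
```

```bash
cat >> h.py <<'E'
def togo(x,y,z,yawdeg=None):
    """shift in tool axes to world goal, and rotation vector (tool, deg) to tool-down with x axis at yawdeg"""
    s,Rm=st()
    d=np.array([x,y,z])-s["ee_pos"]
    if yawdeg is None: yawdeg=np.degrees(np.arctan2(Rm[1,0],Rm[0,0]))
    a=np.radians(yawdeg); X=np.array([np.cos(a),np.sin(a),0]);Z=np.array([0,0,-1.]);Y=np.cross(Z,X)
    G=np.stack([X,Y,Z],1)
    rv=R.from_matrix(Rm.T@G).as_rotvec(degrees=True)
    print("yaw now",np.degrees(np.arctan2(Rm[1,0],Rm[0,0])).round(1),"dworld",d.round(4),"rot",rv.round(1),"shift(tool now)",(Rm.T@d).round(4),"shift(tool after rot)",(G.T@d).round(4))
E
python3 -c "
from h import *
togo(.542,.287,.12,93.1)"
```

```text
t 5.35 pos [0.5226 0.2316 0.1934] xax [-0.037  0.999 -0.036] yax [0.999 0.038 0.026] zax [ 0.027 -0.035 -0.999] F [-0.1 -0.3  0.2] w 0.0149 q [ 0.34  0.45 -1.1   1.64  0.46  1.32 -0.79]
yaw now 92.1 dworld [ 0.0194  0.0554 -0.0734] rot [ 1.5  2.1 -0.9] shift(tool now) [0.0573 0.0196 0.0719] shift(tool after rot) [0.0543 0.0224 0.0734]
```

send_rows(steps=[[0.8,1,-0.5,0.012,0.005,0.01,1],[0.7,1,-0.4,0.012,0.005,0.01,1],[0,0,0,0.012,0.005,0.015,1],[0,0,0,0.01,0.004,0.015,1],[0,0,0,0.008,0.003,0.012,1],[0,0,0,0.002,0,0.01,1],[0,0,0,0,0,0.004,1],[0,0,0,0,0,0,1],[0,0,0,0,0,0,1],[0,0,0,0,0,0,1]])

```text
time: 6.35
ee_pos: [0.5475, 0.2794, 0.1195]
eef_rot: [0.693, 0.721, -0.0, 0.005]
ft_force: [-0.5, 1.0, 0.3]
width: 0.0008
```

```bash
python3 -c "
from h import *
togo(.542,.287,.046,93.1)
p,W=cloud('wrist','pics/w1.png')
p,W=cloud('top','pics/t1.png')
"
```

```text
t 6.35 pos [0.5475 0.2794 0.1195] xax [-0.039  0.999 -0.008] yax [0.999 0.039 0.007] zax [ 0.007 -0.008 -1.   ] F [-0.5  1.   0.3] w 0.0008 q [ 0.19  0.62 -1.01  1.59  0.56  1.24 -0.88]
yaw now 92.2 dworld [-0.0055  0.0076 -0.0735] rot [ 0.4  0.5 -0.9] shift(tool now) [ 0.0084 -0.0057  0.0734] shift(tool after rot) [ 0.0079 -0.0051  0.0735]
```

View pics/w1.png

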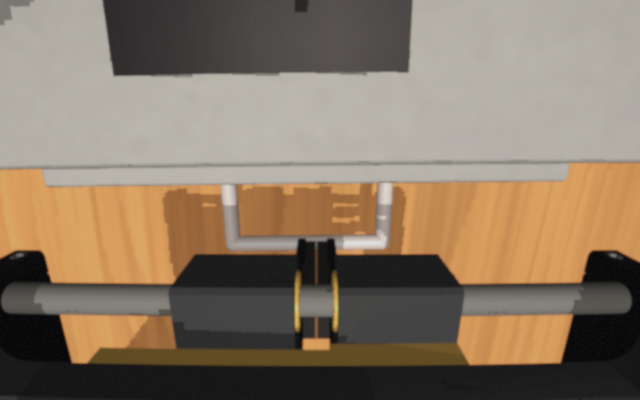

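send_rows(steps=[[0.4,0.5,-0.5,0.008,-0.004,0.0,1],[0,0,0,0.002,-0.002,0.0,1],[0,0,0,0,0,0.008,1],[0,0,0,0,0,0.01,1],[0,0,0,0,0,0.012,1],[0,0,0,0,0,0.012,1],[0,0,0,0,0,0.012,1],[0,0,0,0,0,0.01,1],[0,0,0,0,0,0.006,1],[0,0,0,0,0,0,1]])

```text
time: 7.45
ee_pos: [0.5397, 0.2897, 0.0417]
eef_rot: [0.69, 0.724, -0.001, -0.001]
ft_force: [-0.9, -0.1, 0.3]
width: 0.0001
```

```bash
python3 -c "
from h import *
togo(.542,.287,.046,93.1)
"
```

```text
t 7.45 pos [0.5397 0.2897 0.0417] xax [-0.048  0.999  0.   ] yax [ 0.999  0.048 -0.002] zax [-0.002  0.    -1.   ] F [-0.9 -0.1  0.3] w 0.0001 q [ 0.14  0.7  -0.96  1.65  0.62  1.13 -0.94]
yaw now 92.8 dworld [ 0.0023 -0.0027  0.0043] rot [-0.1 -0.  -0.3] shift(tool now) [-0.0028  0.0022 -0.0043] shift(tool after rot) [-0.0028  0.0022 -0.0043]
```

send_rows(steps=[[0,0,0,-0.006,0,-0.002,1],[0,0,0,-0.008,0,-0.001,1],[0,0,0,-0.01,0,0,1],[0,0,0,-0.013,0,0,1],[0,0,0,-0.016,0,0,1],[0,0,0,-0.018,0,0,1],[0,0,0,-0.018,0,0,1],[0,0,0,-0.018,0,0,1],[0,0,0,-0.018,0,0,1],[0,0,0,-0.018,0,0,1]])

```text
time: 8.45
ee_pos: [0.5463, 0.1429, 0.0471]
eef_rot: [0.688, 0.726, 0.004, -0.003]
ft_force: [1.2, 4.2, -2.6]
width: 0.0004
```

```bash
python3 -c "
from h import *
togo(.553,.071,.045,93.1)
"
```

```text
t 8.45 pos [0.5463 0.1429 0.0471] xax [-0.053  0.999  0.01 ] yax [0.999 0.053 0.002] zax [ 0.001  0.01  -1.   ] F [ 1.2  4.2 -2.6] w 0.0004 q [ 0.46  0.61 -1.    1.78  0.57  1.07 -0.69]
yaw now 93.0 dworld [ 0.0067 -0.0719 -0.0021] rot [ 0.1 -0.6 -0.1] shift(tool now) [-0.0722  0.0029  0.0013] shift(tool after rot) [-0.0722  0.0028  0.0021]
```

send_rows(steps=[[0,-0.3,0,-0.016,0,0,1],[0,-0.3,0,-0.013,0.001,0,1],[0,0,0,-0.01,0.001,0,1],[0,0,0,-0.008,0.001,0,1],[0,0,0,-0.006,0,0,1],[0,0,0,-0.005,0,0,1],[0,0,0,-0.004,0,0,1],[0,0,0,-0.004,0,0,1],[0,0,0,-0.004,0,0,1],[0,0,0,-0.003,0,0,1]])

```text
time: 9.45
ee_pos: [0.5516, 0.072, 0.0476]
eef_rot: [0.687, 0.727, 0.005, -0.003]
ft_force: [0.6, 10.8, -5.6]
width: 0.0002
```

```bash
python3 -c "
from h import *
togo(.553,.071,.045,93.1)
p,W=cloud('top','pics/t2.png')
"
```

```text
t 9.45 pos [0.5516 0.072  0.0476] xax [-0.057  0.998  0.012] yax [0.998 0.057 0.003] zax [ 0.003  0.012 -1.   ] F [ 0.6 10.8 -5.6] w 0.0002 q [ 0.6   0.59 -1.01  1.81  0.56  1.06 -0.55]
yaw now 93.3 dworld [ 0.0014 -0.001  -0.0026] rot [ 0.2 -0.7  0.2] shift(tool now) [-0.0011  0.0013  0.0026] shift(tool after rot) [-0.0011  0.0014  0.0026]
```

View pics/t2.png

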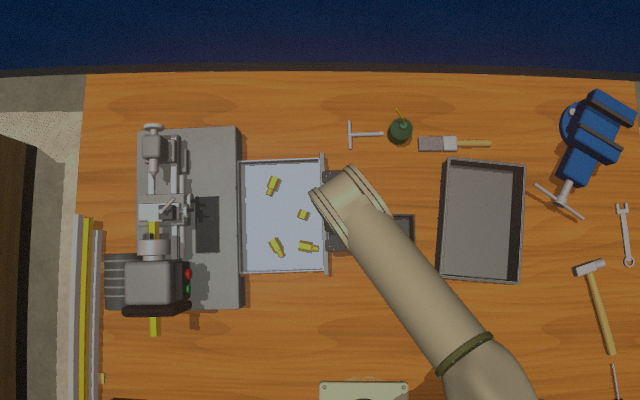

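send_rows(steps=[[0,0,0,-0.004,0,0,1],[0,0,0,-0.004,0,0,1],[0,0,0,-0.004,0,0,1],[0,0,0,0,0,0,1],[0,0,0,0,0,0,1],[0,0,0,0.004,0,0,1],[0,0,0,0.006,0,0,1],[0,0,0,0.005,0,0,1],[0,0,0,0,0,-0.005,1],[0,0,0,0,0,-0.02,1]])

```text
time: 10.5
ee_pos: [0.5501, 0.0862, 0.0726]
eef_rot: [0.682, 0.731, 0.011, -0.008]
ft_force: [0.0, 0.5, -0.3]
width: 0.0003
```

send_rows(steps=[[0,0,0,0,0,-0.025,-1],[0,0,0,0,0,-0.03,-1],[0,0,0,0,0,-0.03,-1],[0,0,0,-0.03,0.02,-0.03,-1],[0,0,0,-0.04,0.02,-0.03,-1],[0,0,0,-0.04,0.02,-0.02,-1],[0,0,0,-0.03,0.02,0,-1],[0,0,0,-0.02,0,0,-1],[0,0,0,0,0,0,-1],[0,0,0,0,0,0,-1]])

```text
time: 11.5
ee_pos: [0.6433, -0.0752, 0.2471]
eef_rot: [0.681, 0.732, 0.012, -0.005]
ft_force: [-0.8, 0.2, 0.3]
width: 0.0722
```

```bash
python3 -c "
from h import *
st()
p,W=cloud('top','pics/t3.png')
p2,W2=cloud('scene','pics/s3.png')
p3,W3=cloud('wrist','pics/w3.png')
for n,w in(('top',W),('scene',W2),('wrist',W3)):
    # panel front / back rows
    m=(w[...,2]>.058)&(w[...,2]<.07)&(abs(w[...,0]-.552)<.08)&(w[...,1]>.05)&(w[...,1]<.16)
    a=w[m]; print(n,len(a),a.min(0) if len(a) else 0,a.max(0) if len(a) else 0)
np.savez('c3.npz',p=p,W=W,p2=p2,W2=W2,p3=p3,W3=W3)
"
```

```text
t 11.5 pos [ 0.6433 -0.0752  0.2471] xax [-0.073  0.997  0.023] yax [0.997 0.073 0.012] zax [ 0.01   0.024 -1.   ] F [-0.8  0.2  0.3] w 0.0722 q [ 0.76  0.58 -1.05  1.35  0.48  1.47 -0.18]
top 303 [0.47280953 0.09858109 0.05818136] [0.63198568 0.11530637 0.06963198]
scene 260 [0.47256942 0.09682285 0.05825469] [0.63199202 0.1154016  0.069709  ]
wrist 0 0 0
```

View pics/t3.png

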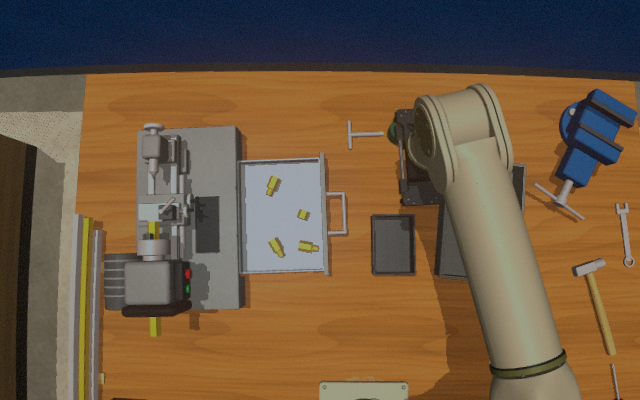

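View pics/w3.png

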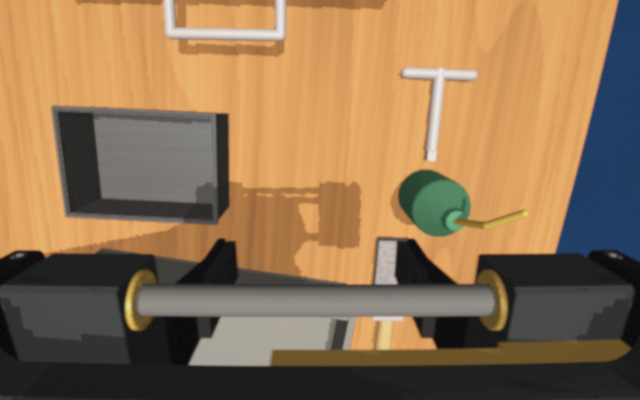

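```bash
cat >> h.py <<'E'
from scipy import ndimage
def parts(p,W,box,zlo=.022,zhi=.06,verbose=True):
    x0,x1,y0,y1=box
    hsv=cv2.cvtColor(p,cv2.COLOR_BGR2HSV)
    m=(hsv[...,0]>18)&(hsv[...,0]<38)&(hsv[...,1]>90)&(hsv[...,2]>50)
    m&=(W[...,0]>x0)&(W[...,0]<x1)&(W[...,1]>y0)&(W[...,1]<y1)&(W[...,2]>zlo)&(W[...,2]<zhi)
    L,n=ndimage.label(m,np.ones((3,3)))
    out=[]
    for i in range(1,n+1):
        a=W[L==i]
        if len(a)<15: continue
        v,u=np.nonzero(L==i)
        c=a[:,:2].mean(0); 
        r=cv2.minAreaRect(a[:,:2].astype(np.float32)); bp=cv2.boxPoints(r)
        e=sorted([(np.linalg.norm(bp[1]-bp[0]),bp[1]-bp[0]),(np.linalg.norm(bp[2]-bp[1]),bp[2]-bp[1])],key=lambda t:t[0])
        ax=e[1][1]/e[1][0]; ctr=np.array(r[0])
        s=(a[:,:2]-ctr)@ax; t=(a[:,:2]-ctr)@np.array([-ax[1],ax[0]])
        L2=e[1][0]/2
        wp=np.ptp(t[s>L2-.014]);wn=np.ptp(t[s<-L2+.014])
        if wp>wn: ax=-ax
        # refine axis: from high points(top flat) pca
        out.append((ctr,ax,e[1][0],e[0][0],a[:,2].max()))
        print("px",int(u.mean()),int(v.mean()),"n",len(a),"ctr",ctr.round(4),"len",e[1][0].round(4),"wid",e[0][0].round(4),"ang(spigot)",np.degrees(np.arctan2(ax[1],ax[0])).round(1),"endw",round(min(wp,wn),4),round(max(wp,wn),4),"zmax",a[:,2].max().round(4))
    return out
E
python3 -c "
from h import *
f=np.load('c3.npz')
B=(.38,.72,.11,.33)
for a,b in(('p','W'),('p2','W2')): print(a);parts(f[a],f[b],B)
"
```

```text
p
px 272 184 n 159 ctr [0.6225 0.2449] len 0.0486 wid 0.0278 ang(spigot) 159.4 endw 0.0132 0.0278 zmax 0.0489
px 302 214 n 84 ctr [0.549  0.1623] len 0.0271 wid 0.0208 ang(spigot) 69.4 endw 0.0207 0.0208 zmax 0.046
px 276 246 n 160 ctr [0.4622 0.2276] len 0.048 wid 0.0261 ang(spigot) -147.7 endw 0.014 0.0261 zmax 0.0478
px 306 246 n 167 ctr [0.4666 0.1473] len 0.0488 wid 0.0262 ang(spigot) -98.4 endw 0.0134 0.0262 zmax 0.0459
p2
px 264 218 n 111 ctr [0.6206 0.2454] len 0.0483 wid 0.0237 ang(spigot) 156.5 endw 0.0117 0.0215 zmax 0.0467
px 298 236 n 62 ctr [0.5468 0.1636] len 0.021 wid 0.0202 ang(spigot) 165.9 endw 0.02 0.0202 zmax 0.048
px 310 264 n 130 ctr [0.4631 0.1465] len 0.0489 wid 0.0239 ang(spigot) -97.6 endw 0.0109 0.0222 zmax 0.0493
px 282 272 n 119 ctr [0.4589 0.2273] len 0.0482 wid 0.0189 ang(spigot) -149.9 endw 0.0114 0.0189 zmax 0.0478
```

```bash
python3 -c "
from h import *
togo(.548,.163,.14,73)
"
```

```text
t 11.65 pos [ 0.6431 -0.0744  0.2471] xax [-0.075  0.997  0.023] yax [0.997 0.074 0.011] zax [ 0.01   0.023 -1.   ] F [ 0.1 -0.4  0.6] w 0.0829 q [ 0.76  0.58 -1.05  1.35  0.48  1.47 -0.18]
yaw now 94.3 dworld [-0.0951  0.2374 -0.1071] rot [ 0.4 -1.4 21.3] shift(tool now) [ 0.2414 -0.0784  0.1117] shift(tool after rot) [ 0.1993 -0.1604  0.1071]
```

send_rows(steps=[[0.2,-0.5,7.1,0.024,-0.012,0,-0.15],[0.1,-0.5,7.1,0.025,-0.014,0,-0.15],[0.1,-0.4,7.1,0.024,-0.016,0,-0.15],[0,0,0,0.03,-0.025,0.01,-0.15],[0,0,0,0.03,-0.025,0.02,-0.15],[0,0,0,0.03,-0.023,0.025,-0.15],[0,0,0,0.025,-0.02,0.025,-0.15],[0,0,0,0.02,-0.015,0.02,-0.15],[0,0,0,0.01,-0.01,0.01,-0.15],[0,0,0,0,0,0,-0.15]])

```text
time: 12.65
ee_pos: [0.5253, 0.1938, 0.1352]
eef_rot: [0.804, 0.595, 0.0, 0.002]
ft_force: [0.6, -0.7, 0.6]
width: 0.0497
```

```bash
python3 -c "
from h import *
togo(.548,.163,.14,73)
p,W=cloud('wrist','pics/w4.png')
parts(p,W,(.38,.72,.11,.33))
"
```

```text
t 12.65 pos [0.5253 0.1938 0.1352] xax [ 0.292  0.956 -0.002] yax [ 0.956 -0.292  0.004] zax [ 0.003 -0.003 -1.   ] F [ 0.6 -0.7  0.6] w 0.0497 q [ 0.4   0.48 -1.05  1.72  0.44  1.2  -1.06]
yaw now 73.0 dworld [ 0.0227 -0.0308  0.0048] rot [0.2 0.1 0. ] shift(tool now) [-0.0228  0.0307 -0.0046] shift(tool after rot) [-0.0228  0.0307 -0.0048]
px 435 99 n 2641 ctr [0.6211 0.245 ] len 0.05 wid 0.0268 ang(spigot) 159.2 endw 0.0147 0.0267 zmax 0.0439
px 220 185 n 2164 ctr [0.4617 0.2288] len 0.0506 wid 0.0268 ang(spigot) -148.3 endw 0.0154 0.0264 zmax 0.044
px 356 234 n 915 ctr [0.5475 0.1634] len 0.0274 wid 0.022 ang(spigot) -110.0 endw 0.0188 0.022 zmax 0.0434
px 269 268 n 255 ctr [0.4767 0.1572] len 0.0291 wid 0.0056 ang(spigot) 79.0 endw 0.0042 0.0056 zmax 0.0419
```

View pics/w4.png

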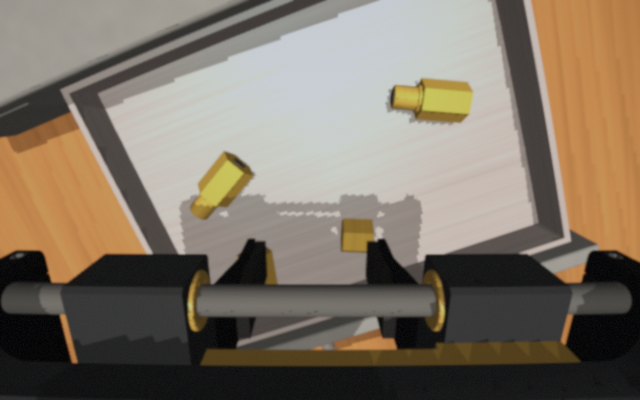

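send_rows(steps=[[0.1,0,1.5,-0.009,0.012,0,-0.15],[0.1,0,1.5,-0.009,0.012,0,-0.15],[0,0,0,-0.005,0.007,0,-0.15],[0,0,0,0,0,0.01,-0.15],[0,0,0,0,0,0.014,-0.15],[0,0,0,0,0,0.014,-0.15],[0,0,0,0,0,0.012,-0.15],[0,0,0,0,0,0.008,-0.15],[0,0,0,0,0,0.004,-0.15],[0,0,0,0,0,0,-0.15]])

```text
time: 13.7
ee_pos: [0.5527, 0.1534, 0.0692]
eef_rot: [0.823, 0.569, -0.0, 0.002]
ft_force: [-0.3, 0.1, -0.2]
width: 0.0498
```

```bash
python3 -c "
from h import *
togo(.5475,.1634,.038,70)
"
```

```text
t 13.7 pos [0.5527 0.1534 0.0692] xax [ 0.353  0.935 -0.002] yax [ 0.935 -0.353  0.002] zax [ 0.001 -0.003 -1.   ] F [-0.3  0.1 -0.2] w 0.0498 q [ 0.4   0.57 -0.96  1.74  0.52  1.1  -1.08]
yaw now 69.3 dworld [-0.0052  0.01   -0.0312] rot [ 0.1  0.1 -0.7] shift(tool now) [ 0.0076 -0.0084  0.0312] shift(tool after rot) [ 0.0076 -0.0083  0.0312]
```

send_rows(steps=[[0,0,-0.5,0.004,-0.004,0,-0.15],[0,0,0,0.002,-0.002,0,-0.15],[0,0,0,0.001,-0.001,0.004,-0.15],[0,0,0,0,0,0.006,-0.15],[0,0,0,0,0,0.007,-0.15],[0,0,0,0,0,0.005,-0.15],[0,0,0,0,0,0.003,-0.15],[0,0,0,0,0,0.002,-0.15],[0,0,0,0,0,0,-0.15],[0,0,0,0,0,0,-0.15]])

```text
time: 14.7
ee_pos: [0.5488, 0.1639, 0.0409]
eef_rot: [0.82, 0.573, 0.001, 0.002]
ft_force: [0.2, 0.1, 0.3]
width: 0.05
```

```bash
python3 -c "
from h import *
togo(.5475,.1634,.038,70)
"
```

```text
t 14.7 pos [0.5488 0.1639 0.0409] xax [ 0.344  0.939 -0.001] yax [ 0.939 -0.344  0.004] zax [ 0.003 -0.002 -1.   ] F [0.2 0.1 0.3] w 0.05 q [ 0.37  0.61 -0.94  1.77  0.56  1.06 -1.12]
yaw now 69.9 dworld [-0.0013 -0.0005 -0.0029] rot [ 0.2  0.1 -0.1] shift(tool now) [-0.0009 -0.0011  0.0029] shift(tool after rot) [-0.0009 -0.0011  0.0029]
```

Down 3 mm, close, then lift.

send_rows(steps=[[0,0,0,0,-0.001,0.002,-0.15],[0,0,0,0,0,0.001,-0.15],[0,0,0,0,0,0,1],[0,0,0,0,0,0,1],[0,0,0,0,0,0,1],[0,0,0,0,0,0,1],[0,0,0,0,0,0,1],[0,0,0,0,0,-0.005,1],[0,0,0,0,0,-0.015,1],[0,0,0,0,0,-0.025,1]], force=35)

```text
time: 15.7
ee_pos: [0.5461, 0.1638, 0.0829]
eef_rot: [0.82, 0.573, -0.002, 0.001]
ft_force: [0.8, -0.0, -0.5]
width: 0.0218
```

```bash
python3 -c "
from h import *
togo(.472,-.069,.12,70)
"
```

```text
t 15.7 pos [0.5461 0.1638 0.0829] xax [ 0.344  0.939 -0.004] yax [ 0.939 -0.344 -0.   ] zax [-0.001 -0.003 -1.   ] F [ 0.8 -0.  -0.5] w 0.0218 q [ 0.4   0.55 -0.98  1.74  0.5   1.13 -1.08]
yaw now 69.9 dworld [-0.0741 -0.2328  0.0371] rot [-0.   0.2 -0.1] shift(tool now) [-0.2442  0.0104 -0.0363] shift(tool after rot) [-0.2441  0.01   -0.0371]
```

send_rows(steps=[[0,0,0,0,0,-0.025,1],[0,0,0,-0.02,0,-0.015,1],[0,0,0,-0.035,0.002,0,1],[0,0,0,-0.035,0.002,0,1],[0,0,0,-0.035,0.002,0,1],[0,0,0,-0.035,0.002,0,1],[0,0,0,-0.03,0.002,0,1],[0,0,0,-0.02,0,0,1],[0,0,0,-0.01,0,0,1],[0,0,0,-0.004,0,0,1]])

```text
time: 16.7
ee_pos: [0.479, -0.0535, 0.1386]
eef_rot: [0.818, 0.575, 0.003, 0.005]
ft_force: [-0.3, 0.7, -0.8]
width: 0.0217
```

```bash
python3 -c "
from h import *
togo(.472,-.069,.026,70)
"
```

```text
t 16.7 pos [ 0.479  -0.0535  0.1386] xax [ 0.338  0.941 -0.001] yax [ 0.941 -0.338  0.012] zax [ 0.011 -0.005 -1.   ] F [-0.3  0.7 -0.8] w 0.0217 q [ 1.01  0.25 -1.09  1.92  0.25  1.11 -0.52]
yaw now 70.2 dworld [-0.007  -0.0155 -0.1126] rot [0.7 0.  0.2] shift(tool now) [-0.0169 -0.0027  0.1126] shift(tool after rot) [-0.017  -0.0013  0.1126]
```

send_rows(steps=[[0.5,0,0,-0.008,-0.001,0.008,1],[0,0,0,-0.004,0,0.014,1],[0,0,0,-0.002,0,0.018,1],[0,0,0,0,0,0.018,1],[0,0,0,0,0,0.018,1],[0,0,0,0,0,0.014,1],[0,0,0,0,0,0.008,1],[0,0,0,0,0,0.004,1],[0,0,0,0,0,0.001,1],[0,0,0,0,0,0,1]])

```text
time: 17.7
ee_pos: [0.4733, -0.0631, 0.0278]
eef_rot: [0.816, 0.578, 0.001, 0.0]
ft_force: [-0.4, -0.6, -0.5]
width: 0.0218
```

```bash
python3 -c "
from h import *
togo(.472,-.069,.024,70)
"
```

```text
t 17.7 pos [ 0.4733 -0.0631  0.0278] xax [0.331 0.943 0.001] yax [ 0.943 -0.331  0.001] zax [ 0.001  0.001 -1.   ] F [-0.4 -0.6 -0.5] w 0.0218 q [ 0.9   0.43 -0.97  2.01  0.45  0.92 -0.65]
yaw now 70.6 dworld [-0.0013 -0.0059 -0.0038] rot [ 0.  -0.1  0.6] shift(tool now) [-0.006   0.0007  0.0038] shift(tool after rot) [-0.006   0.0008  0.0038]
```

send_rows(steps=[[0,0,0,0,0,0.002,1],[0,0,0,0,0,0.001,1],[0,0,0,0,0,0,-0.2],[0,0,0,0,0,0,-0.2],[0,0,0,0,0,-0.01,-0.2],[0,0,0,0,0,-0.025,-0.2],[0,0,0,0,0,-0.03,-0.2],[0,0,0,0,0,-0.03,-0.2],[0,0,0,0.01,0,-0.025,-0.2],[0,0,0,0.02,0,-0.01,-0.2]])

```text
time: 18.7
ee_pos: [0.4831, -0.0358, 0.1633]
eef_rot: [0.817, 0.577, 0.001, 0.001]
ft_force: [0.6, -0.6, -0.6]
width: 0.0518
```

```bash
python3 -c "
from h import *
togo(.4663,.1559,.14,82)
p,W=cloud('top','pics/t5.png')
p2,W2=cloud('scene','pics/s5.png')
for a,b in((p,W),(p2,W2)): print(1);parts(a,b,(.38,.72,.11,.33)); parts(a,b,(.38,.56,-.13,-.01),.005)
cv2.imwrite('pics/ts5.png',np.hstack([p[100:320,220:540],p2[120:340,180:500]]))
"
```

```text
t 18.7 pos [ 0.4831 -0.0358  0.1633] xax [0.334 0.943 0.   ] yax [ 0.943 -0.334  0.002] zax [ 0.002 -0.001 -1.   ] F [ 0.6 -0.6 -0.6] w 0.0518 q [ 1.    0.23 -1.12  1.88  0.23  1.17 -0.53]
yaw now 70.5 dworld [-0.0168  0.1917 -0.0233] rot [  0.1  -0.  -11.5] shift(tool now) [ 0.1751 -0.0799  0.0232] shift(tool after rot) [ 0.1875 -0.0433  0.0233]
1
px 272 184 n 156 ctr [0.6226 0.2444] len 0.049 wid 0.0274 ang(spigot) 160.1 endw 0.014 0.0268 zmax 0.0461
px 276 246 n 161 ctr [0.4624 0.2276] len 0.0483 wid 0.0263 ang(spigot) -147.2 endw 0.0137 0.0263 zmax 0.0481
px 306 246 n 164 ctr [0.4663 0.1474] len 0.0491 wid 0.0257 ang(spigot) -98.9 endw 0.0135 0.0256 zmax 0.0481
1
px 264 218 n 111 ctr [0.6204 0.2457] len 0.048 wid 0.0222 ang(spigot) 158.1 endw 0.0124 0.021 zmax 0.0483
px 310 264 n 132 ctr [0.4625 0.1465] len 0.0489 wid 0.0233 ang(spigot) -98.9 endw 0.0113 0.0215 zmax 0.0471
px 282 272 n 120 ctr [0.4592 0.227 ] len 0.0483 wid 0.0187 ang(spigot) -148.8 endw 0.0112 0.0187 zmax 0.046
```

View pics/ts5.png

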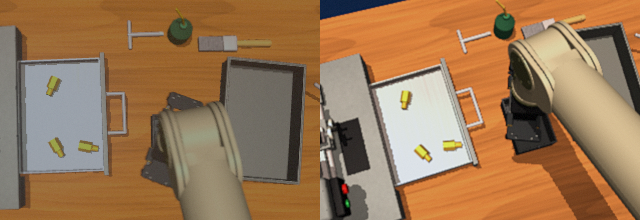

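send_rows(steps=[[0,0,-5.8,0.025,-0.012,0,-0.15],[0,0,-5.7,0.03,-0.01,0,-0.15],[0,0,0,0.03,-0.007,0,-0.15],[0,0,0,0.03,-0.007,0,-0.15],[0,0,0,0.025,-0.007,0.006,-0.15],[0,0,0,0.02,-0.004,0.006,-0.15],[0,0,0,0.012,0,0.006,-0.15],[0,0,0,0.006,0,0.003,-0.15],[0,0,0,0.003,0,0,-0.15],[0,0,0,0,0,0,-0.15]])

```text
time: 19.8
ee_pos: [0.4663, 0.1555, 0.1398]
eef_rot: [0.751, 0.661, -0.001, 0.001]
ft_force: [-0.7, -0.4, 0.4]
width: 0.0497
```

```bash
python3 -c "
from h import *
togo(.4665,.156,.038,81.5)
p,W=cloud('wrist','pics/w5.png')
parts(p,W,(.38,.72,.11,.33))
"
```

```text
t 19.8 pos [0.4663 0.1555 0.1398] xax [ 0.127  0.992 -0.003] yax [ 0.992 -0.127 -0.   ] zax [-0.001 -0.003 -1.   ] F [-0.7 -0.4  0.4] w 0.0497 q [ 0.63  0.33 -1.18  1.88  0.34  1.15 -0.8 ]
yaw now 82.7 dworld [ 0.0002  0.0005 -0.1018] rot [-0.   0.2  1.2] shift(tool now) [0.0008 0.0002 0.1018] shift(tool after rot) [5.000e-04 1.000e-04 1.018e-01]
px 533 54 n 2840 ctr [0.6209 0.2449] len 0.051 wid 0.027 ang(spigot) 159.3 endw 0.015 0.027 zmax 0.044
px 298 103 n 2343 ctr [0.4608 0.2284] len 0.0489 wid 0.0264 ang(spigot) -148.3 endw 0.0145 0.0263 zmax 0.0441
px 315 210 n 1949 ctr [0.4651 0.1484] len 0.0505 wid 0.027 ang(spigot) -97.9 endw 0.0145 0.027 zmax 0.0439
```

View pics/w5.png

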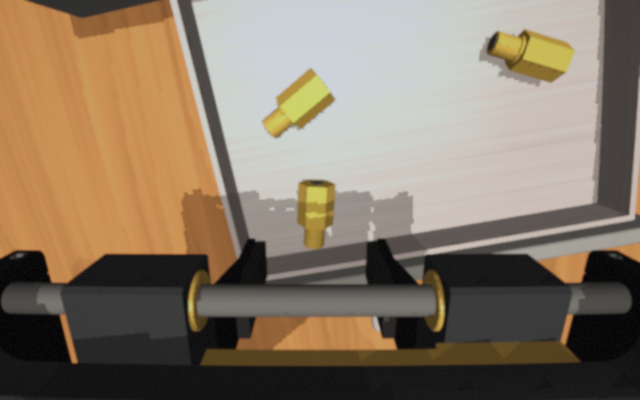

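send_rows(steps=[[0,0,0.5,0.0015,0,0.008,-0.15],[0,0,0,0,0,0.014,-0.15],[0,0,0,0,0,0.018,-0.15],[0,0,0,0,0,0.018,-0.15],[0,0,0,0,0,0.014,-0.15],[0,0,0,0,0,0.01,-0.15],[0,0,0,0,0,0.006,-0.15],[0,0,0,0,0,0.003,-0.15],[0,0,0,0,0,0.001,-0.15],[0,0,0,0,0,0,-0.15]])

```text
time: 20.85
ee_pos: [0.4671, 0.1525, 0.0402]
eef_rot: [0.756, 0.655, -0.002, 0.001]
ft_force: [-0.4, -0.2, -0.4]
width: 0.0501
```

```bash
python3 -c "
from h import *
togo(.4663,.157,.037,82.1)
"
```

```text
t 20.85 pos [0.4671 0.1525 0.0402] xax [ 0.142  0.99  -0.005] yax [ 0.99  -0.142 -0.   ] zax [-0.001 -0.004 -1.   ] F [-0.4 -0.2 -0.4] w 0.0501 q [ 0.5   0.48 -1.05  1.97  0.5   0.99 -0.94]
yaw now 81.8 dworld [-0.0008  0.0045 -0.0032] rot [-0.   0.3 -0.3] shift(tool now) [ 0.0044 -0.0014  0.0032] shift(tool after rot) [ 0.0044 -0.0014  0.0032]
```

send_rows(steps=[[0,0,0,0.003,-0.001,0.002,-0.15],[0,0,0,0.001,0,0.001,-0.15],[0,0,0,0,0,0,1],[0,0,0,0,0,0,1],[0,0,0,0,0,0,1],[0,0,0,0,0,0,1],[0,0,0,0,0,0,1],[0,0,0,0,0,-0.004,1],[0,0,0,0,0,-0.012,1],[0,0,0,0,0,-0.02,1]], force=35)

```text
time: 21.85
ee_pos: [0.4658, 0.1569, 0.0741]
eef_rot: [0.756, 0.655, -0.003, 0.001]
ft_force: [-0.1, -0.2, -1.4]
width: 0.0256
```

```bash
python3 -c "
from h import *
# tote frame
c=np.array([.536,-.2957]);a=np.radians(-5.2);ex=np.array([np.cos(a),np.sin(a)]);ey=np.array([-ex[1],ex[0]])
for o in((-.04,0),(.03,.048),(.03,-.048)): print(o,(c+o[0]*ex+o[1]*ey).round(4))
togo(.496,-.292,.13,84.8)
"
```

```text
(-0.04, 0) [ 0.4962 -0.2921]
(0.03, 0.048) [ 0.5702 -0.2506]
(0.03, -0.048) [ 0.5615 -0.3462]
t 21.85 pos [0.4658 0.1569 0.0741] xax [ 0.142  0.99  -0.005] yax [ 0.99  -0.142 -0.002] zax [-0.003 -0.005 -1.   ] F [-0.1 -0.2 -1.4] w 0.0256 q [ 0.53  0.43 -1.1   1.94  0.45  1.04 -0.9 ]
yaw now 81.8 dworld [ 0.0302 -0.4489  0.0559] rot [-0.1  0.3 -3. ] shift(tool now) [-0.4403  0.0936 -0.0538] shift(tool after rot) [-0.4443  0.0708 -0.0559]
```

send_rows(steps=[[0,0,0,0,0,-0.025,1],[0,0,-1,-0.01,0.002,-0.025,1],[0,0,-1,-0.025,0.005,-0.015,1],[0,0,-1,-0.035,0.006,-0.005,1],[0,0,0,-0.04,0.006,0,1],[0,0,0,-0.04,0.006,0,1],[0,0,0,-0.04,0.006,0,1],[0,0,0,-0.04,0.006,0,1],[0,0,0,-0.04,0.006,0,1],[0,0,0,-0.04,0.006,0,1]])

```text
time: 22.85
ee_pos: [0.4885, -0.1587, 0.1603]
eef_rot: [0.732, 0.681, -0.0, 0.005]
ft_force: [0.9, 0.0, -1.8]
width: 0.0257
```

```bash
python3 -c "
from h import *
togo(.496,-.292,.13,84.8)
"
```

```text
t 22.85 pos [ 0.4885 -0.1587  0.1603] xax [ 0.072  0.997 -0.007] yax [ 0.997 -0.072  0.007] zax [ 0.007 -0.007 -1.   ] F [ 0.9  0.  -1.8] w 0.0257 q [ 1.19  0.33 -1.11  1.82  0.32  1.19 -0.09]
yaw now 85.9 dworld [ 0.0075 -0.1333 -0.0303] rot [0.4 0.4 1.1] shift(tool now) [-0.1322  0.0168  0.0313] shift(tool after rot) [-0.1321  0.0195  0.0303]
```

send_rows(steps=[[0.2,0.2,0.5,-0.03,0.003,0,1],[0.2,0.2,0.5,-0.025,0.003,0,1],[0,0,0,-0.022,0.003,0,1],[0,0,0,-0.018,0.003,0,1],[0,0,0,-0.012,0.002,0,1],[0,0,0,-0.008,0.002,0.005,1],[0,0,0,-0.004,0,0.008,1],[0,0,0,-0.002,0,0.01,1],[0,0,0,0,0,0.005,1],[0,0,0,0,0,0,1]])

```text
time: 23.85
ee_pos: [0.4932, -0.2894, 0.1338]
eef_rot: [0.74, 0.673, 0.001, 0.0]
ft_force: [0.1, -0.1, -2.2]
width: 0.0256
```

```bash
python3 -c "
from h import *
togo(.496,-.292,.024,84.8)
p,W=cloud('wrist','pics/w6.png')
for u,v in((315,100),(200,120),(450,120)): print(W[v,u].round(3))
"
```

```text
t 23.85 pos [ 0.4932 -0.2894  0.1338] xax [0.094 0.996 0.001] yax [ 0.996 -0.094  0.001] zax [ 0.001  0.001 -1.   ] F [ 0.1 -0.1 -2.2] w 0.0256 q [ 1.24  0.48 -0.99  1.69  0.43  1.2   0.05]
yaw now 84.6 dworld [ 0.0028 -0.0026 -0.1098] rot [ 0.1 -0.  -0.2] shift(tool now) [-0.0025  0.0029  0.1098] shift(tool after rot) [-0.0024  0.003   0.1098]
[ 0.5   -0.213  0.003]
[ 0.411 -0.219  0.003]
[ 0.601 -0.237  0.003]
```

View pics/w6.png

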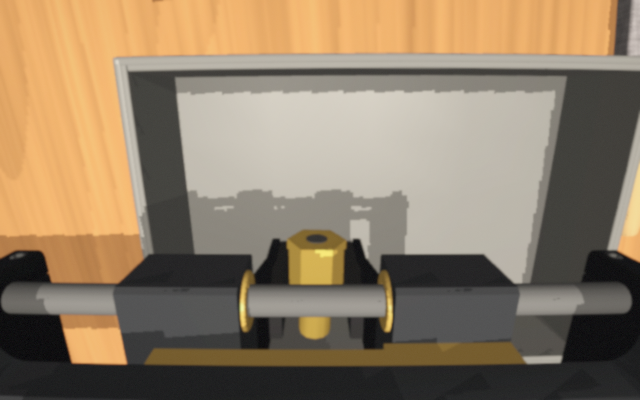

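send_rows(steps=[[0,0,0,-0.001,0.002,0.01,1],[0,0,0,-0.001,0.001,0.015,1],[0,0,0,0,0,0.018,1],[0,0,0,0,0,0.018,1],[0,0,0,0,0,0.018,1],[0,0,0,0,0,0.013,1],[0,0,0,0,0,0.007,1],[0,0,0,0,0,0.003,1],[0,0,0,0,0,0.001,1],[0,0,0,0,0,0,1]])

```text
time: 24.9
ee_pos: [0.4975, -0.2903, 0.0249]
eef_rot: [0.739, 0.674, 0.0, 0.001]
ft_force: [-0.3, -0.2, -1.5]
width: 0.0258
```

```bash
python3 -c "
from h import *
togo(.496,-.292,.0245,84.8)
"
```

```text
t 24.9 pos [ 0.4975 -0.2903  0.0249] xax [ 0.091  0.996 -0.001] yax [ 0.996 -0.091  0.001] zax [ 0.001 -0.001 -1.   ] F [-0.3 -0.2 -1.5] w 0.0258 q [ 1.16  0.62 -0.9   1.77  0.56  1.03 -0.04]
yaw now 84.8 dworld [-0.0015 -0.0017 -0.0004] rot [ 0.  0. -0.] shift(tool now) [-0.0018 -0.0013  0.0004] shift(tool after rot) [-0.0018 -0.0013  0.0004]
```

send_rows(steps=[[0,0,0,0,0,0.0005,0.2],[0,0,0,0,0,0,0.0],[0,0,0,0,0,0,-0.1],[0,0,0,0,0,0,-0.1],[0,0,0,0,0,-0.01,-0.1],[0,0,0,0,0,-0.025,-0.1],[0,0,0,0,0,-0.03,-0.1],[0,0,0,0,0,-0.03,-0.1],[0,0,0,0.01,0,-0.025,-0.1],[0,0,0,0.025,0,-0.01,-0.3]])

```text
time: 25.9
ee_pos: [0.5003, -0.2575, 0.1619]
eef_rot: [0.74, 0.673, 0.0, 0.001]
ft_force: [-0.4, -0.1, -0.6]
width: 0.0512
```

send_rows(steps=[[0,0,-4,0.035,0,0,-0.5],[0,0,-4,0.04,0,0,-0.5],[0,0,-4,0.04,0.002,0,-0.5],[0,0,-4,0.04,0.005,0,-0.5],[0,0,-4,0.04,0.008,0,-0.5],[0,0,-4,0.04,0.01,0,-0.5],[0,0,-4,0.04,0.01,0,-0.5],[0,0,-4,0.035,0.01,0,-0.5],[0,0,-4,0.025,0.01,0,-0.5],[0,0,0,0.015,0.005,0,-0.5]])

```text
time: 26.9
ee_pos: [0.4901, 0.114, 0.1704]
eef_rot: [0.484, 0.875, -0.0, 0.008]
ft_force: [0.4, -0.3, -0.1]
width: 0.0654
```

```bash
python3 -c "
from h import *
togo(.4612,.2284,.14,121.7)
p,W=cloud('top','pics/t7.png')
parts(p,W,(.38,.72,.11,.33))
print('tote');parts(p,W,(.38,.70,-.40,-.19),.006)
print('scrap');parts(p,W,(.38,.56,-.13,-.01),.005)
p,W=cloud('scene','pics/s7.png')
print('tote');parts(p,W,(.38,.70,-.40,-.19),.006)
print('scrap');parts(p,W,(.38,.56,-.13,-.01),.005)
"
```

```text
t 26.9 pos [0.4901 0.114  0.1704] xax [-0.531  0.847 -0.014] yax [0.847 0.531 0.007] zax [ 0.013 -0.008 -1.   ] F [ 0.4 -0.3 -0.1] w 0.0654 q [ 0.79  0.37 -1.3   1.83  0.39  1.22 -0.06]
yaw now 122.1 dworld [-0.0289  0.1144 -0.0304] rot [0.4 0.8 0.4] shift(tool now) [0.1127 0.036  0.0291] shift(tool after rot) [0.1125 0.0355 0.0304]
px 272 184 n 162 ctr [0.6225 0.245 ] len 0.0486 wid 0.0283 ang(spigot) 156.9 endw 0.0149 0.0283 zmax 0.0463
px 276 246 n 160 ctr [0.4621 0.2279] len 0.0485 wid 0.0259 ang(spigot) -148.6 endw 0.0138 0.0248 zmax 0.0477
tote
px 477 235 n 163 ctr [ 0.4977 -0.2992] len 0.0506 wid 0.0253 ang(spigot) -97.7 endw 0.0152 0.0249 zmax 0.0348
scrap
px 389 243 n 90 ctr [ 0.4749 -0.065 ] len 0.0266 wid 0.0222 ang(spigot) 69.7 endw 0.0219 0.0222 zmax 0.031
tote
px 460 215 n 125 ctr [ 0.4931 -0.2998] len 0.0519 wid 0.0215 ang(spigot) -103.7 endw 0.011 0.0215 zmax 0.0355
scrap
```

View pics/t7.png

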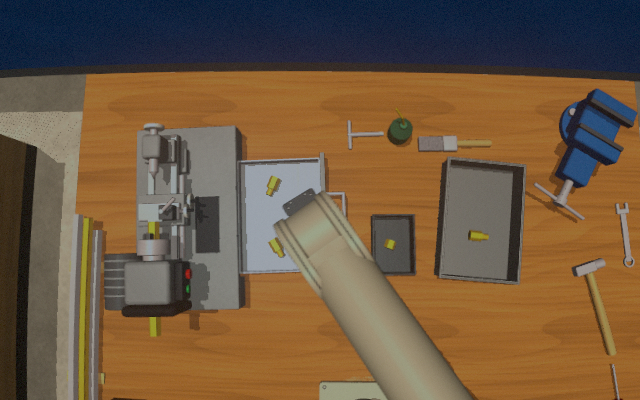

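send_rows(steps=[[0.2,0.4,0.2,0.012,0.004,0.008,-0.5],[0.2,0.4,0.2,0.015,0.005,0.01,-0.5],[0,0,0,0.015,0.005,0.01,-0.5],[0,0,0,0.015,0.005,0.01,-0.5],[0,0,0,0.012,0.005,0.005,-0.5],[0,0,0,0.008,0.003,0.003,-0.5],[0,0,0,0.005,0.002,0,-0.5],[0,0,0,0.002,0,0,-0.5],[0,0,0,0,0,0,-0.5],[0,0,0,0,0,0,-0.5]])

```text
time: 28.0
ee_pos: [0.4745, 0.1958, 0.1256]
eef_rot: [0.493, 0.87, -0.001, 0.003]
ft_force: [0.1, -1.0, -1.2]
width: 0.0653
```

```bash
python3 -c "
from h import *
togo(.4612,.2284,.038,121.7)
p,W=cloud('wrist','pics/w8.png')
parts(p,W,(.38,.72,.11,.33))
"
```

```text
t 28.0 pos [0.4745 0.1958 0.1256] xax [-0.514  0.858 -0.006] yax [0.858 0.514 0.   ] zax [ 0.003 -0.005 -1.   ] F [ 0.1 -1.  -1.2] w 0.0653 q [ 0.54  0.45 -1.22  1.85  0.47  1.17 -0.3 ]
yaw now 120.9 dworld [-0.0133  0.0326 -0.0876] rot [ 0.   0.3 -0.8] shift(tool now) [0.0353 0.0053 0.0874] shift(tool after rot) [0.0347 0.0058 0.0876]
px 327 161 n 2391 ctr [0.4608 0.2283] len 0.0493 wid 0.0271 ang(spigot) -147.5 endw 0.0137 0.0265 zmax 0.0442
px 512 241 n 803 ctr [0.6127 0.2514] len 0.0307 wid 0.0259 ang(spigot) 146.7 endw 0.0166 0.0259 zmax 0.043
```

View pics/w8.png

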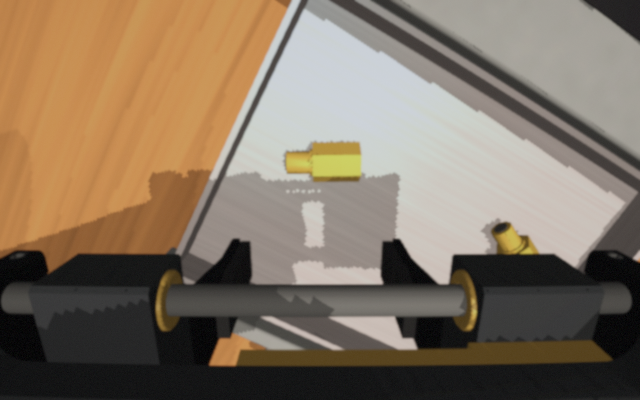

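send_rows(steps=[[0,0.3,-0.8,0.012,0.002,0,-0.5],[0,0,0,0.012,0.002,0,-0.5],[0,0,0,0.008,0.001,0.005,-0.5],[0,0,0,0.004,0,0.01,-0.5],[0,0,0,0.001,0,0.013,-0.5],[0,0,0,0,0,0.013,-0.5],[0,0,0,0,0,0.01,-0.5],[0,0,0,0,0,0.006,-0.5],[0,0,0,0,0,0.002,-0.5],[0,0,0,0,0,0,-0.5]])

```text
time: 29.05
ee_pos: [0.4574, 0.2319, 0.0598]
eef_rot: [0.486, 0.874, -0.001, -0.001]
ft_force: [0.1, -0.5, 0.0]
width: 0.0651
```

```bash
python3 -c "
from h import *
togo(.4609,.2283,.038,122)
"
```

```text
t 29.05 pos [0.4574 0.2319 0.0598] xax [-0.527  0.85   0.   ] yax [ 0.85   0.527 -0.002] zax [-0.002 -0.001 -1.   ] F [ 0.1 -0.5  0. ] w 0.0651 q [ 0.39  0.54 -1.13  1.9   0.56  1.07 -0.43]
yaw now 121.8 dworld [ 0.0035 -0.0036 -0.0218] rot [-0.1 -0.  -0.2] shift(tool now) [-0.0049  0.0011  0.0218] shift(tool after rot) [-0.0049  0.0011  0.0218]
```

send_rows(steps=[[0,0,0,-0.003,0.001,0.004,-0.5],[0,0,0,-0.002,0,0.006,-0.5],[0,0,0,0,0,0.006,-0.5],[0,0,0,0,0,0.004,-0.5],[0,0,0,0,0,0.002,-0.5],[0,0,0,0,0,0,-0.5],[0,0,0,0,0,0,1],[0,0,0,0,0,0,1],[0,0,0,0,0,0,1],[0,0,0,0,0,0,1]], force=35)

```text
time: 30.05
ee_pos: [0.4621, 0.2278, 0.0369]
eef_rot: [0.487, 0.873, -0.0, 0.0]
ft_force: [0.6, -0.6, -1.5]
width: 0.0501
```

```bash
python3 -c "
from h import *
togo(.4609,.2283,.038,122)
"
```

```text
t 30.05 pos [0.4621 0.2278 0.0369] xax [-0.526  0.851 -0.   ] yax [ 0.851  0.526 -0.   ] zax [-0. -0. -1.] F [ 0.6 -0.6 -1.5] w 0.0501 q [ 0.37  0.58 -1.1   1.91  0.6   1.03 -0.44]
yaw now 121.7 dworld [-0.0012  0.0005  0.0011] rot [-0.   0.  -0.3] shift(tool now) [ 0.0011 -0.0007 -0.0011] shift(tool after rot) [ 0.0011 -0.0007 -0.0011]
```

send_rows(steps=[[0,0,0,0,0,-0.006,1],[0,0,0,0,0,-0.018,1],[0,0,0,0,0,-0.03,1],[0,0,2,-0.005,0,-0.03,1],[0,0,4,-0.02,0,-0.025,1],[0,0,5,-0.03,0,-0.01,1],[0,0,5,-0.035,0,0,1],[0,0,5,-0.035,0,0,1],[0,0,5,-0.035,0,0,1],[0,0,5,-0.035,0.005,0,1]])

```text
time: 31.05
ee_pos: [0.5243, 0.0467, 0.1732]
eef_rot: [0.704, 0.711, 0.003, 0.001]
ft_force: [0.8, -0.1, -1.1]
width: 0.0497
```

```bash
python3 -c "
from h import *
togo(.5615,-.3462,.13,84.8)
"
```

```text
t 31.05 pos [0.5243 0.0467 0.1732] xax [-0.01   1.     0.003] yax [1.    0.01  0.007] zax [ 0.006  0.003 -1.   ] F [ 0.8 -0.1 -1.1] w 0.0497 q [ 0.78  0.35 -1.12  1.77  0.34  1.22 -0.42]
yaw now 90.6 dworld [ 0.0372 -0.3929 -0.0432] rot [ 0.4 -0.2  5.8] shift(tool now) [-0.3934  0.033   0.0424] shift(tool after rot) [-0.3879  0.0727  0.0432]
```

send_rows(steps=[[0,0,3,-0.04,0.005,0,1],[0,0,2.5,-0.04,0.006,0,1],[0,0,0,-0.04,0.007,0,1],[0,0,0,-0.04,0.007,0,1],[0,0,0,-0.04,0.007,0,1],[0,0,0,-0.04,0.007,0,1],[0,0,0,-0.04,0.007,0,1],[0,0,0,-0.03,0.007,0,1],[0,0,0,-0.02,0.006,0,1],[0,0,0,-0.01,0.003,0,1]])

```text
time: 32.05
ee_pos: [0.5614, -0.3132, 0.189]
eef_rot: [0.74, 0.673, 0.007, 0.006]
ft_force: [-0.7, 0.3, -2.2]
width: 0.0498
```

```bash
python3 -c "
from h import *
togo(.5615,-.3462,.13,84.8)
"
```

```text
t 32.05 pos [ 0.5614 -0.3132  0.189 ] xax [0.094 0.996 0.002] yax [ 0.995 -0.094  0.019] zax [ 0.019  0.001 -1.   ] F [-0.7  0.3 -2.2] w 0.0498 q [ 1.1   0.55 -0.93  1.45  0.44  1.33  0.06]
yaw now 84.6 dworld [ 0.0001 -0.033  -0.059 ] rot [ 1.1 -0.1 -0.2] shift(tool now) [-0.033   0.0021  0.059 ] shift(tool after rot) [-0.0329  0.0031  0.059 ]
```

send_rows(steps=[[0.6,0,0,-0.012,0.001,0.01,1],[0.4,0,0,-0.01,0.001,0.018,1],[0,0,0,-0.006,0,0.02,1],[0,0,0,-0.003,0,0.02,1],[0,0,0,0,0,0.02,1],[0,0,0,0,0,0.018,1],[0,0,0,0,0,0.012,1],[0,0,0,0,0,0.008,1],[0,0,0,0,0,0.003,1],[0,0,0,0,0,0,1]])

```text
time: 33.05
ee_pos: [0.5609, -0.3402, 0.0499]
eef_rot: [0.737, 0.676, 0.001, -0.004]
ft_force: [-0.5, 0.8, -0.9]
width: 0.0494
```

```bash
python3 -c "
from h import *
togo(.5615,-.3462,.0245,84.8)
p,W=cloud('wrist','pics/w9.png')
"
```

```text
t 33.05 pos [ 0.5609 -0.3402  0.0499] xax [0.086 0.996 0.007] yax [ 0.996 -0.086 -0.003] zax [-0.003  0.007 -1.   ] F [-0.5  0.8 -0.9] w 0.0494 q [ 1.07  0.72 -0.84  1.52  0.56  1.16  0.04]
yaw now 85.1 dworld [ 0.0006 -0.006  -0.0254] rot [-0.2 -0.4  0.3] shift(tool now) [-0.0061  0.0012  0.0253] shift(tool after rot) [-0.0059  0.0011  0.0254]
```

View pics/w9.png

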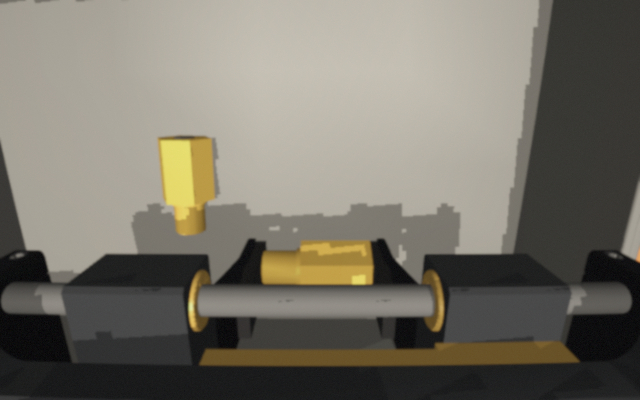

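send_rows(steps=[[-0.2,-0.4,0.2,-0.003,0.001,0.005,1],[0,0,0,0,0,0.007,1],[0,0,0,0,0,0.006,1],[0,0,0,0,0,0.004,1],[0,0,0,0,0,0.002,1],[0,0,0,0,0,0,1],[0,0,0,0,0,0,1],[0,0,0,0,0,0,1],[0,0,0,0,0,0,1],[0,0,0,0,0,0,1]])

```text
time: 34.1
ee_pos: [0.5632, -0.3445, 0.0267]
eef_rot: [0.738, 0.674, 0.0, 0.002]
ft_force: [0.4, 0.2, -1.5]
width: 0.0497
```

```bash
python3 -c "
from h import *
togo(.5615,-.3452,.0235,84.8)
"
```

```text
t 34.1 pos [ 0.5632 -0.3445  0.0267] xax [ 0.09   0.996 -0.003] yax [ 0.996 -0.09   0.004] zax [ 0.004 -0.003 -1.   ] F [ 0.4  0.2 -1.5] w 0.0497 q [ 1.05  0.75 -0.82  1.53  0.59  1.11  0.02]
yaw now 84.8 dworld [-0.0017 -0.0007 -0.0032] rot [0.2 0.2 0. ] shift(tool now) [-0.0008 -0.0016  0.0032] shift(tool after rot) [-0.0008 -0.0016  0.0032]
```

Lower the last 3 mm, open to about 62 mm, rise.

send_rows(steps=[[0,0,0,0,0,0.002,1],[0,0,0,0,0,0.001,1],[0,0,0,0,0,0,-0.3],[0,0,0,0,0,0,-0.45],[0,0,0,0,0,0,-0.45],[0,0,0,0,0,-0.01,-0.45],[0,0,0,0,0,-0.025,-0.45],[0,0,0,0,0,-0.03,-0.45],[0,0,0,0,0,-0.03,-0.45],[0,0,0,0.01,0,-0.025,-0.45]])

```text
time: 35.1
ee_pos: [0.5621, -0.3347, 0.1473]
eef_rot: [0.739, 0.674, -0.0, 0.001]
ft_force: [-0.2, 0.3, -0.2]
width: 0.0631
```

```bash
python3 -c "
from h import *
togo(.621,.245,.13,69)
"
```

```text
t 35.1 pos [ 0.5621 -0.3347  0.1473] xax [ 0.092  0.996 -0.001] yax [ 0.996 -0.092  0.001] zax [ 0.001 -0.001 -1.   ] F [-0.2  0.3 -0.2] w 0.0631 q [ 1.09  0.62 -0.89  1.45  0.49  1.3   0.07]
yaw now 84.7 dworld [ 0.0589  0.5797 -0.0173] rot [ 0.1  0.  15.7] shift(tool now) [0.5827 0.0055 0.0167] shift(tool after rot) [ 0.5623 -0.1527  0.0173]
```

send_rows(steps=[[0,0,0,0.025,0,-0.01,-0.5],[0,0,2,0.035,0,-0.005,-0.5],[0,0,2,0.04,0,0,-0.5],[0,0,2,0.04,-0.003,0,-0.5],[0,0,2,0.04,-0.004,0,-0.5],[0,0,2,0.04,-0.006,0,-0.5],[0,0,2,0.04,-0.008,0,-0.5],[0,0,2,0.04,-0.009,0,-0.5],[0,0,1,0.04,-0.01,0,-0.5],[0,0,0,0.04,-0.01,0,-0.5]])

```text
time: 36.1
ee_pos: [0.6046, 0.0561, 0.1758]
eef_rot: [0.826, 0.563, 0.004, 0.009]
ft_force: [1.4, -0.1, 0.4]
width: 0.0652
```

```bash
python3 -c "
from h import *
togo(.621,.245,.13,69)
"
```

```text
t 36.1 pos [0.6046 0.0561 0.1758] xax [ 0.366  0.931 -0.004] yax [ 0.93  -0.366  0.02 ] zax [ 0.017 -0.011 -1.   ] F [ 1.4 -0.1  0.4] w 0.0652 q [ 0.55  0.49 -0.96  1.57  0.43  1.28 -0.84]
yaw now 68.5 dworld [ 0.0164  0.1889 -0.0458] rot [ 1.1  0.2 -0.5] shift(tool now) [ 0.182  -0.0548  0.044 ] shift(tool after rot) [ 0.1823 -0.0524  0.0458]
```

send_rows(steps=[[0.5,0.1,-0.2,0.03,-0.008,0,-0.5],[0.5,0.1,-0.2,0.025,-0.008,0,-0.5],[0,0,0,0.025,-0.008,0.005,-0.5],[0,0,0,0.022,-0.008,0.008,-0.5],[0,0,0,0.018,-0.006,0.01,-0.5],[0,0,0,0.012,-0.004,0.008,-0.5],[0,0,0,0.006,-0.002,0.005,-0.5],[0,0,0,0.002,0,0,-0.5],[0,0,0,0,0,0,-0.5],[0,0,0,0,0,0,-0.5]])

```text
time: 37.1
ee_pos: [0.6137, 0.2168, 0.1465]
eef_rot: [0.822, 0.57, 0.004, 0.002]
ft_force: [1.5, -0.5, -0.6]
width: 0.0653
```

```bash
python3 -c "
from h import *
togo(.621,.245,.038,69)
p,W=cloud('wrist','pics/w10.png')
parts(p,W,(.38,.72,.11,.33))
"
```

```text
t 37.1 pos [0.6137 0.2168 0.1465] xax [0.351 0.936 0.005] yax [ 0.936 -0.351  0.007] zax [ 0.009  0.002 -1.   ] F [ 1.5 -0.5 -0.6] w 0.0653 q [ 0.24  0.62 -0.93  1.47  0.51  1.29 -1.1 ]
yaw now 69.5 dworld [ 0.0073  0.0282 -0.1085] rot [ 0.4 -0.3  0.5] shift(tool now) [ 0.0284 -0.0038  0.1086] shift(tool after rot) [ 0.0289 -0.0032  0.1085]
px 315 165 n 1945 ctr [0.6214 0.2455] len 0.0488 wid 0.0262 ang(spigot) 158.6 endw 0.0142 0.0262 zmax 0.0436
```

View pics/w10.png

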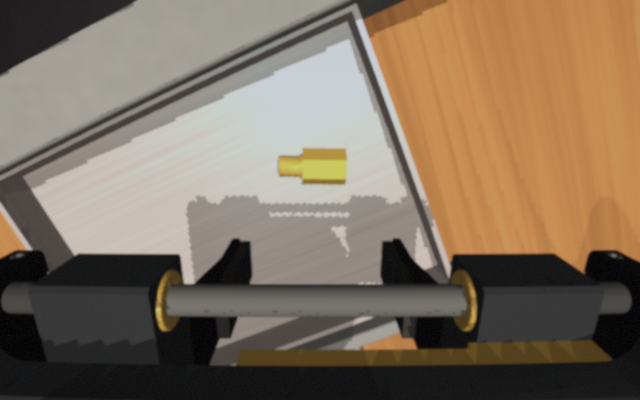

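send_rows(steps=[[0.4,-0.3,0.4,0.01,-0.001,0.005,-0.5],[0,0,0,0.009,-0.001,0.01,-0.5],[0,0,0,0.005,0,0.014,-0.5],[0,0,0,0.002,0,0.016,-0.5],[0,0,0,0,0,0.016,-0.5],[0,0,0,0,0,0.014,-0.5],[0,0,0,0,0,0.008,-0.5],[0,0,0,0,0,0.004,-0.5],[0,0,0,0,0,0.001,-0.5],[0,0,0,0,0,0,-0.5]])

```text
time: 38.15
ee_pos: [0.6216, 0.2414, 0.0488]
eef_rot: [0.825, 0.566, -0.002, 0.0]
ft_force: [0.1, -0.5, -0.2]
width: 0.0654
```

```bash
python3 -c "
from h import *
togo(.6213,.2453,.038,69)
"
```

```text
t 38.15 pos [0.6216 0.2414 0.0488] xax [ 0.36   0.933 -0.003] yax [ 0.933 -0.36  -0.002] zax [-0.003 -0.002 -1.   ] F [ 0.1 -0.5 -0.2] w 0.0654 q [ 0.15  0.75 -0.86  1.49  0.6   1.18 -1.18]
yaw now 68.9 dworld [-0.0003  0.0039 -0.0108] rot [-0.1  0.2 -0.1] shift(tool now) [ 0.0036 -0.0016  0.0108] shift(tool after rot) [ 0.0036 -0.0016  0.0108]
```

send_rows(steps=[[0,0,0,0.002,-0.001,0.003,-0.5],[0,0,0,0.001,0,0.003,-0.5],[0,0,0,0,0,0.003,-0.5],[0,0,0,0,0,0.001,-0.5],[0,0,0,0,0,0,-0.5],[0,0,0,0,0,0,1],[0,0,0,0,0,0,1],[0,0,0,0,0,0,1],[0,0,0,0,0,0,1],[0,0,0,0,0,0,1]], force=35)

```text
time: 39.15
ee_pos: [0.6228, 0.2452, 0.0401]
eef_rot: [0.825, 0.565, -0.0, 0.001]
ft_force: [0.1, 0.0, -0.3]
width: 0.0495
```

```bash
python3 -c "
from h import *
togo(.5702,-.2506,.13,84.8)
"
```

```text
t 39.15 pos [0.6228 0.2452 0.0401] xax [ 0.361  0.933 -0.001] yax [ 0.933 -0.361  0.001] zax [ 0.001 -0.001 -1.   ] F [ 0.1  0.  -0.3] w 0.0495 q [ 0.14  0.77 -0.85  1.49  0.61  1.16 -1.19]
yaw now 68.9 dworld [-0.0526 -0.4958  0.0899] rot [  0.    0.1 -15.9] shift(tool now) [-0.4815  0.1299 -0.0893] shift(tool after rot) [-0.4985 -0.0075 -0.0899]
```

send_rows(steps=[[0,0,0,0,0,-0.006,1],[0,0,0,0,0,-0.018,1],[0,0,0,0,0,-0.03,1],[0,0,0,-0.005,0,-0.03,1],[0,0,-2,-0.02,0.006,-0.025,1],[0,0,-2,-0.03,0.008,-0.01,1],[0,0,-2,-0.04,0.009,0,1],[0,0,-2,-0.04,0.008,0,1],[0,0,-2,-0.04,0.006,0,1],[0,0,-2,-0.04,0.004,0,1]])

```text
time: 40.15
ee_pos: [0.6038, 0.0299, 0.1765]
eef_rot: [0.754, 0.657, 0.004, 0.002]
ft_force: [0.5, -0.7, -1.2]
width: 0.0498
```

```bash
python3 -c "
from h import *
togo(.5702,-.2506,.13,84.8)
"
```

```text
t 40.15 pos [0.6038 0.0299 0.1765] xax [0.137 0.991 0.003] yax [ 0.991 -0.137  0.007] zax [ 0.007  0.002 -1.   ] F [ 0.5 -0.7 -1.2] w 0.0498 q [ 0.64  0.52 -1.01  1.57  0.45  1.3  -0.57]
yaw now 82.2 dworld [-0.0336 -0.2805 -0.0465] rot [ 0.4 -0.2 -2.7] shift(tool now) [-0.2826  0.0047  0.0456] shift(tool after rot) [-0.2824 -0.0081  0.0465]
```

send_rows(steps=[[0.2,0,-1.3,-0.04,0,0,1],[0.2,0,-1.3,-0.04,0,0,1],[0,0,0,-0.04,-0.001,0,1],[0,0,0,-0.04,-0.001,0,1],[0,0,0,-0.035,-0.001,0,1],[0,0,0,-0.025,-0.001,0,1],[0,0,0,-0.015,0,0.005,1],[0,0,0,-0.008,0,0.01,1],[0,0,0,-0.003,0,0.012,1],[0,0,0,0,0,0.01,1]])

```text
time: 41.15
ee_pos: [0.5738, -0.2292, 0.1496]
eef_rot: [0.739, 0.673, 0.002, 0.005]
ft_force: [-0.4, -0.4, -2.6]
width: 0.0498
```

```bash
python3 -c "
from h import *
togo(.5702,-.2506,.027,84.8)
p,W=cloud('wrist','pics/w11.png')
"
```

```text
t 41.15 pos [ 0.5738 -0.2292  0.1496] xax [ 0.093  0.996 -0.004] yax [ 0.996 -0.093  0.01 ] zax [ 0.01  -0.005 -1.   ] F [-0.4 -0.4 -2.6] w 0.0498 q [ 1.02  0.55 -0.96  1.56  0.47  1.26 -0.11]
yaw now 84.6 dworld [-0.0036 -0.0214 -0.1226] rot [ 0.6  0.2 -0.2] shift(tool now) [-0.0212 -0.0029  0.1227] shift(tool after rot) [-0.0216 -0.0016  0.1226]
```

View pics/w11.png

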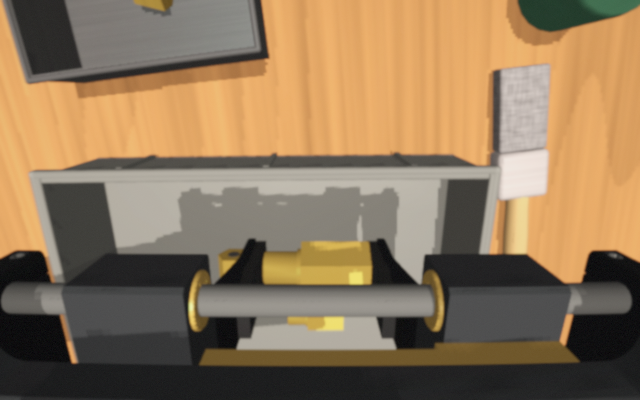

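send_rows(steps=[[0.4,0.2,0,-0.008,-0.001,0.005,1],[0.2,0,0,-0.006,0,0.012,1],[0,0,0,-0.004,0,0.016,1],[0,0,0,-0.001,0,0.018,1],[0,0,0,0,0,0.018,1],[0,0,0,0,0,0.016,1],[0,0,0,0,0,0.012,1],[0,0,0,0,0,0.007,1],[0,0,0,0,0,0.003,1],[0,0,0,0,0,0,1]])

```text
time: 42.2
ee_pos: [0.5694, -0.2441, 0.0287]
eef_rot: [0.737, 0.676, -0.001, -0.004]
ft_force: [0.2, -0.6, -1.8]
width: 0.0496
```

```bash
python3 -c "
from h import *
togo(.5702,-.2506,.027,84.8)
"
```

```text
t 42.2 pos [ 0.5694 -0.2441  0.0287] xax [0.087 0.996 0.004] yax [ 0.996 -0.087 -0.007] zax [-0.006  0.005 -1.   ] F [ 0.2 -0.6 -1.8] w 0.0496 q [ 0.98  0.7  -0.87  1.64  0.58  1.09 -0.14]
yaw now 85.0 dworld [ 0.0008 -0.0065 -0.0017] rot [-0.4 -0.2  0.2] shift(tool now) [-0.0064  0.0014  0.0016] shift(tool after rot) [-0.0064  0.0014  0.0017]
```

send_rows(steps=[[-0.4,-0.2,0,-0.003,0,0.001,1],[0,0,0,-0.002,0,0.001,1],[0,0,0,0,0,0.0005,1],[0,0,0,0,0,0,-0.2],[0,0,0,0,0,0,-0.45],[0,0,0,0,0,0,-0.45],[0,0,0,0,0,-0.01,-0.45],[0,0,0,0,0,-0.025,-0.45],[0,0,0,0,0,-0.03,-0.45],[0,0,0,0,0,-0.03,-0.45]])

```text
time: 43.2
ee_pos: [0.5685, -0.2491, 0.1252]
eef_rot: [0.737, 0.676, 0.0, -0.0]
ft_force: [0.3, -0.1, 0.5]
width: 0.0629
```

send_rows(steps=[[0,0,0,0.01,0,-0.03,1],[0,0,0,0.02,0,-0.025,1],[0,0,-1,0.03,-0.002,0,1],[0,0,-1,0.035,-0.002,0,1],[0,0,-1,0.035,-0.002,0,1],[0,0,-1,0.03,-0.002,0,1],[0,0,-1,0.025,0,0,1],[0,0,-1,0.015,0,0,1],[0,0,-1,0.007,0,0,1],[0,0,0,0,0,0,1]])

```text
time: 44.2
ee_pos: [0.5717, -0.0307, 0.191]
eef_rot: [0.691, 0.723, 0.002, 0.005]
ft_force: [0.1, -0.6, -0.9]
width: 0.001
```

```bash
python3 -c "
from h import *
togo(.5532,.033,.12,93.1)
p,W=cloud('top','pics/t12.png')
print('tray');parts(p,W,(.38,.72,.11,.33))
print('tote');parts(p,W,(.38,.70,-.40,-.19),.006)
print('scrap');parts(p,W,(.38,.56,-.13,-.01),.005)
p2,W2=cloud('scene','pics/s12.png')
print('tote');parts(p2,W2,(.38,.70,-.40,-.19),.006)
print('tray');parts(p2,W2,(.38,.72,.11,.33))
cv2.imwrite('pics/ts12.png',np.hstack([p[100:320,220:540],p2[120:340,200:520]]))
"
```

```text
t 44.2 pos [ 0.5717 -0.0307  0.191 ] xax [-0.046  0.999 -0.004] yax [0.999 0.046 0.009] zax [ 0.01  -0.004 -1.   ] F [ 0.1 -0.6 -0.9] w 0.001 q [ 0.83  0.45 -1.08  1.64  0.41  1.3  -0.28]
yaw now 92.6 dworld [-0.0185  0.0637 -0.071 ] rot [ 0.5  0.2 -0.5] shift(tool now) [ 0.0647 -0.0162  0.0706] shift(tool after rot) [ 0.0646 -0.015   0.071 ]
tray
tote
px 493 209 n 175 ctr [ 0.5641 -0.3433] len 0.0503 wid 0.029 ang(spigot) 178.3 endw 0.0129 0.0276 zmax 0.0341
px 478 235 n 141 ctr [ 0.4996 -0.3005] len 0.0482 wid 0.0268 ang(spigot) -89.3 endw 0.0159 0.0265 zmax 0.0313
scrap
px 389 245 n 62 ctr [ 0.4693 -0.0644] len 0.0285 wid 0.0157 ang(spigot) 90.4 endw 0.013 0.0157 zmax 0.0334
tote
tray
```

View pics/ts12.png

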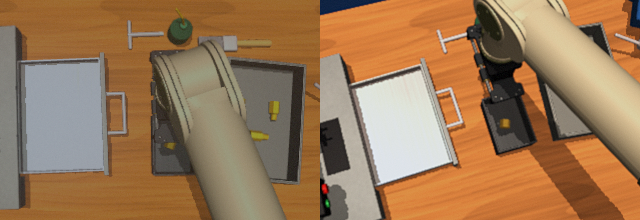

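```bash
python3 -c "
from h import *
p,W=cloud('top')
m=(W[...,2]>.036)&(W[...,2]<.056)&(abs(W[...,0]-.555)<.03)&(W[...,1]>.03)&(W[...,1]<.075)
a=W[m];print(len(a),a.min(0),a.max(0),np.median(a,0))
togo(.553,.028,.12,93.1)
"
```

```text
88 [0.52658007 0.05054204 0.04324891] [0.58300727 0.06133278 0.05575438] [0.55472418 0.05618458 0.04931229]
t 44.35 pos [ 0.5719 -0.0329  0.1907] xax [-0.042  0.999 -0.004] yax [0.999 0.042 0.009] zax [ 0.009 -0.004 -1.   ] F [ 0.5 -0.1  0.1] w 0.0005 q [ 0.83  0.45 -1.08  1.64  0.41  1.3  -0.28]
yaw now 92.4 dworld [-0.0189  0.0609 -0.0707] rot [ 0.5  0.3 -0.7] shift(tool now) [ 0.062  -0.0169  0.0703] shift(tool after rot) [ 0.0619 -0.0155  0.0707]
```

send_rows(steps=[[0.2,0.1,-0.3,0.015,-0.004,0.005,1],[0.2,0.1,-0.2,0.016,-0.005,0.012,1],[0,0,0,0.012,-0.003,0.014,1],[0,0,0,0.007,-0.001,0.014,1],[0,0,0,0.003,0,0.012,1],[0,0,0,0,0,0.008,1],[0,0,0,0,0,0.003,1],[0,0,0,0,0,0,1],[0,0,0,0,0,0,1],[0,0,0,0,0,0,1]])

```text
time: 45.35
ee_pos: [0.5546, 0.0207, 0.1156]
eef_rot: [0.691, 0.723, -0.0, -0.0]
ft_force: [0.0, -0.1, 0.5]
width: 0.0004
```

```bash
python3 -c "
from h import *
togo(.553,.028,.045,93.1)
"
```

```text
t 45.35 pos [0.5546 0.0207 0.1156] xax [-0.046  0.999 -0.   ] yax [ 0.999  0.046 -0.001] zax [-0.001 -0.    -1.   ] F [ 0.  -0.1  0.5] w 0.0004 q [ 0.73  0.5  -1.05  1.75  0.47  1.17 -0.42]
yaw now 92.6 dworld [-0.0016  0.0073 -0.0706] rot [-0.1  0.  -0.5] shift(tool now) [ 0.0074 -0.0012  0.0706] shift(tool after rot) [ 0.0074 -0.0012  0.0706]
```

send_rows(steps=[[0,0,0,0.001,-0.001,0.008,1],[0,0,0,0,0,0.012,1],[0,0,0,0,0,0.014,1],[0,0,0,0,0,0.012,1],[0,0,0,0,0,0.009,1],[0,0,0,0,0,0.005,1],[0,0,0,0,0,0.003,1],[0,0,0,0,0,0.001,1],[0,0,0,0,0,0,1],[0,0,0,0,0,0,1]])

```text
time: 46.35
ee_pos: [0.5537, 0.0213, 0.0459]
eef_rot: [0.691, 0.723, -0.0, -0.0]
ft_force: [0.2, -0.2, 0.3]
width: 0.0006
```

```bash
python3 -c "
from h import *
togo(.553,.040,.045,93.1)
"
```

```text
t 46.35 pos [0.5537 0.0213 0.0459] xax [-0.045  0.999 -0.   ] yax [ 0.999  0.045 -0.001] zax [-0.001 -0.    -1.   ] F [ 0.2 -0.2  0.3] w 0.0006 q [ 0.67  0.58 -0.98  1.81  0.55  1.06 -0.48]
yaw now 92.6 dworld [-0.0007  0.0187 -0.0009] rot [-0.1  0.  -0.5] shift(tool now) [0.0187 0.0002 0.0009] shift(tool after rot) [0.0187 0.0004 0.0009]
```

send_rows(steps=[[0,0,-0.3,0.008,0,0,1],[0,0,-0.2,0.01,0,0,1],[0,0,0,0.012,0,0,1],[0,0,0,0.016,0,0,1],[0,0,0,0.02,0,0,1],[0,0,0,0.022,0,0,1],[0,0,0,0.022,0,0,1],[0,0,0,0.022,0,0,1],[0,0,0,0.022,0,0,1],[0,0,0,0.02,0,0,1]])

```text
time: 47.35
ee_pos: [0.5455, 0.1988, 0.0465]
eef_rot: [0.69, 0.724, -0.004, 0.005]
ft_force: [2.1, -5.2, 2.1]
width: 0.0005
```

```bash
python3 -c "
from h import *
togo(.541,.251,.045,93.1)
"
```

```text
t 47.35 pos [0.5455 0.1988 0.0465] xax [-0.047  0.999 -0.012] yax [0.999 0.047 0.001] zax [ 0.002 -0.012 -1.   ] F [ 2.1 -5.2  2.1] w 0.0005 q [ 0.32  0.63 -0.97  1.74  0.6   1.1  -0.8 ]
yaw now 92.7 dworld [-0.0045  0.0522 -0.0015] rot [ 0.1  0.7 -0.4] shift(tool now) [ 0.0523 -0.002   0.0009] shift(tool after rot) [ 0.0523 -0.0017  0.0015]
```

send_rows(steps=[[0,0.3,0,0.012,0,0,1],[0,0,0,0.01,0,0,1],[0,0,0,0.008,0,0,1],[0,0,0,0.007,0,0,1],[0,0,0,0.006,0,0,1],[0,0,0,0.004,0,0,1],[0,0,0,0.004,0,0,1],[0,0,0,0.004,0,0,1],[0,0,0,0.004,0,0,1],[0,0,0,0.004,0,0,1]])

```text
time: 48.35
ee_pos: [0.5434, 0.2509, 0.0455]
eef_rot: [0.694, 0.72, -0.014, 0.011]
ft_force: [-3.9, -16.6, 11.3]
width: 0.0005
```

```bash
python3 -c "
from h import *
togo(.541,.251,.045,93.1)
"
```

```text
t 48.35 pos [0.5434 0.2509 0.0455] xax [-0.037  0.999 -0.035] yax [ 0.999  0.037 -0.004] zax [-0.003 -0.035 -0.999] F [ -3.9 -16.6  11.3] w 0.0005 q [ 0.19  0.67 -0.95  1.67  0.62  1.14 -0.9 ]
yaw now 92.1 dworld [-0.0024  0.0001 -0.0005] rot [-0.3  2.  -1. ] shift(tool now) [ 0.0002 -0.0024  0.0005] shift(tool after rot) [ 0.0003 -0.0024  0.0005]
```

send_rows(steps=[[0,0,0,0.005,0,0,1],[0,0,0,0.005,0,0,1],[0,0,0,0.005,0,0,1],[0,0,0,-0.003,0,0,1],[0,0,0,-0.008,0,0,1],[0,0,0,-0.012,0,0,1],[0,0,0,-0.012,0,0,1],[0,0,0,-0.01,0,0,1],[0,0,0,-0.01,0,-0.01,1],[0,0,0,-0.01,0,-0.02,1]])

```text
time: 49.35
ee_pos: [0.544, 0.1835, 0.0776]
eef_rot: [0.697, 0.716, -0.026, 0.016]
ft_force: [-0.3, -0.4, -0.1]
width: 0.0005
```

send_rows(steps=[[0,0.7,0,-0.01,0,-0.03,1],[0,0.7,0,-0.02,0,-0.03,1],[0,0.6,0,-0.025,0,-0.03,1],[0,0,0,-0.03,0,-0.03,1],[0,0,0,-0.03,-0.01,-0.02,1],[0,0,0,-0.03,-0.01,0,1],[0,0,0,-0.02,-0.01,0,1],[0,0,0,-0.01,0,0,1],[0,0,0,0,0,0,1],[0,0,0,0,0,0,1]])

```text
time: 50.35
ee_pos: [0.5203, 0.0036, 0.2373]
eef_rot: [0.698, 0.716, -0.011, 0.007]
ft_force: [-0.4, 0.7, -0.7]
width: 0.0003
```

```bash
python3 -c "
from h import *
st()
p,W=cloud('top','pics/t13.png')
for x0 in(.49,.51,.53,.55,.57,.59):
    m=(W[...,2]>.058)&(W[...,2]<.07)&(abs(W[...,0]-x0)<.01)&(W[...,1]>.28)&(W[...,1]<.34); a=W[m]; 
    if len(a): print(x0,len(a),a.min(0).round(4),np.median(a,0).round(4),a.max(0).round(4))
print('tote');parts(p,W,(.38,.70,-.40,-.19),.006)
print('scrap');parts(p,W,(.38,.56,-.13,-.01),.005)
p2,W2=cloud('scene','pics/s13.png')
print('tote');parts(p2,W2,(.38,.70,-.40,-.19),.006)
for x0 in(.49,.51,.53,.55,.57,.59):
    m=(W2[...,2]>.058)&(W2[...,2]<.07)&(abs(W2[...,0]-x0)<.01)&(W2[...,1]>.28)&(W2[...,1]<.34); a=W2[m]; 
    if len(a): print(x0,len(a),a.min(0).round(4),np.median(a,0).round(4),a.max(0).round(4))
"
```

```text
t 50.35 pos [0.5203 0.0036 0.2373] xax [-0.026  0.999 -0.025] yax [ 1.     0.025 -0.006] zax [-0.006 -0.025 -1.   ] F [-0.4  0.7 -0.7] w 0.0003 q [ 0.87  0.27 -1.13  1.69  0.28  1.35 -0.28]
0.49 40 [0.4802 0.3088 0.0594] [0.4902 0.3153 0.0638] [0.4979 0.3211 0.0699]
0.51 37 [0.5003 0.3103 0.0584] [0.5103 0.3158 0.0647] [0.5182 0.3214 0.0682]
0.53 40 [0.5205 0.311  0.0593] [0.5293 0.3163 0.0641] [0.5384 0.3222 0.0688]
0.55 40 [0.5406 0.3115 0.0588] [0.5497 0.317  0.0635] [0.559  0.3233 0.0687]
0.57 39 [0.5609 0.3126 0.0581] [0.5712 0.3177 0.0639] [0.5792 0.3263 0.0679]
0.59 44 [0.5812 0.3138 0.059 ] [0.5904 0.3206 0.0639] [0.6    0.3276 0.0693]
tote
px 459 206 n 163 ctr [ 0.5722 -0.2504] len 0.052 wid 0.0252 ang(spigot) -178.9 endw 0.0136 0.0208 zmax 0.0326
px 493 209 n 174 ctr [ 0.5643 -0.3431] len 0.0508 wid 0.0262 ang(spigot) 178.8 endw 0.0128 0.0261 zmax 0.0327
px 477 235 n 161 ctr [ 0.4975 -0.2995] len 0.0514 wid 0.0252 ang(spigot) -98.3 endw 0.0153 0.0246 zmax 0.0328
scrap
tote
px 467 185 n 56 ctr [ 0.5716 -0.3466] len 0.0348 wid 0.02 ang(spigot) -177.7 endw 0.0133 0.02 zmax 0.0332
0.49 36 [0.4801 0.3066 0.0585] [0.4903 0.3129 0.0649] [0.4999 0.319  0.0699]
0.51 36 [0.5001 0.3078 0.0586] [0.5098 0.3141 0.0636] [0.5195 0.3208 0.0678]
0.53 34 [0.5208 0.3091 0.0586] [0.5302 0.3144 0.0644] [0.5396 0.3213 0.0686]
0.55 35 [0.5401 0.3097 0.06  ] [0.5491 0.3159 0.0646] [0.5591 0.3214 0.0691]
0.57 34 [0.5603 0.3106 0.0608] [0.5694 0.3169 0.0643] [0.5797 0.3226 0.0677]
0.59 33 [0.5803 0.3121 0.0595] [0.5903 0.3175 0.065 ] [0.5996 0.3235 0.0688]
```

View pics/t13.png

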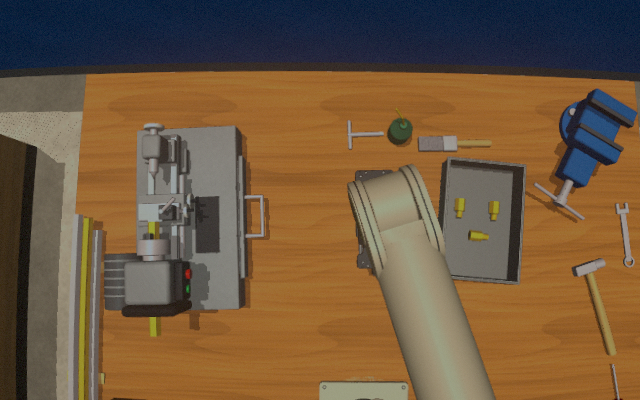

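View pics/s13.png

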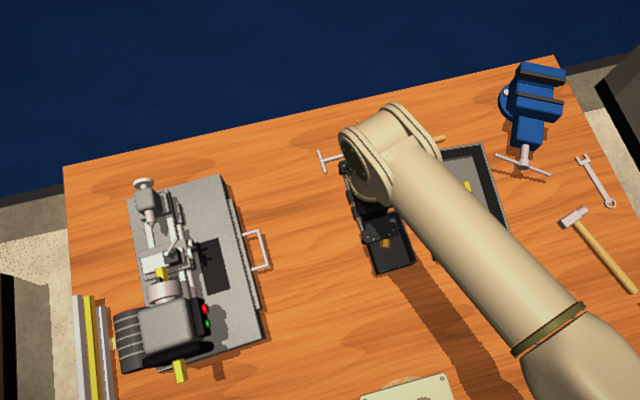

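```bash
python3 -c "
from h import *
p,W=cloud('top')
f=np.load('c3.npz')
hs=cv2.absdiff(p,cv2.imread('pics/top0.png')); print(hs[115:155,340:500].mean())
print(close_job())"
```

```text
3.3544270833333334
the job is handed in; nothing more can be done
None
```

The job is done and handed in at about 50 s on the robot's clock. At the start the tray held three fittings and one bar end.

- **Tray out:** I hooked the handle and pulled the tray to its stop, where the pull force rose to about 11 N.
- **Bar end:** it went into the scrap box and was seen lying in there afterwards.
- **Fittings:** I set all three down inside the tote. The last top picture shows them lying apart from each other in a single layer. The scene camera saw only one of them because the arm blocked its view.
- **Tray home:** the cameras showed no parts left in the tray. I then pushed it in until it stopped moving at about 17 N. The back of its panel measured level with the cabinet front, to within about 2 mm, and 2–3 mm further in than at the start.
- **Bystanders:** the oiler, chuck key and brush look where they were in the first picture.

- **One fitting turned in the grip:** I picked it up across its corners because the tray's front panel left no room at its end, and it turned partly about its own axis. Its measured height and outline in the tote are those of a part lying down.
- **Last scrap box check:** in the final top picture the arm hid the scrap box, so its last check there was the scene picture. The earlier top picture also showed the bar end in the box.

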